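Clear and load the bench glue press

ROBOT

A 6-joint arm with a two-finger parallel gripper is mounted at the origin on the work surface. World frame = base frame: x ahead of the robot, y to its left, z up, the work surface at z = 0. Lengths are in m, angles in rad, forces in N, time in s.
With the tool pointing down it reaches from about 0.225 to 0.875 m from the base axis. Payload 3.4 kg.
Tool frame: the origin (TCP) lies at the very end of the fingers, on their centre line; the grasp point (between the pads) lies 19 mm behind it; z points along the fingers, y is the direction in which the jaws open and shut (so a half turn about z gives the same grasp; the last joint's range is limited). The gripper opens to 85 mm and grips with 20 to 120 N. Pads are 22 mm wide; open, the fingers measure 114 mm over their backs; the gripper's body (76 mm by 85 mm) begins 54 mm behind the grasp point. The pads swing forward as they close: fully open they stand 13 mm farther back than shut.
Start: joints at [-1.402, 0.276, 1.505, -0, 1.361, -0.121], TCP at [0.164, -0.551, 0.203] pointing down, gripper open.
Joint ranges: [-2.89, 2.89], [-0.75, 2.08], [0.22, 2.7], [-1.18, 4.32], [0.11, 2.71], [-2.7, 2.7]. Speed limits (rad/s): [2.57, 2.57, 3.14, 3.14, 3.14, 3.14].

INTERFACE

Orientations are given as a unit quaternion [w, x, y, z].
In Python, from rig import telemetry, imaging, manip, finder gives the robot as it stands.
- The arm moves only by the tool arm_command, never from a script. Its argument "steps" is a list of rows, each a list of 3 entries, a list of its own where there are three numbers: the turn, a rotation vector about the world's x, y, z in rad, then the shift along the world's x, y, z in mm, then the closure in counts, from 0 (fully open) to 255 (shut). In form: [[[rx, ry, rz], [dx, dy, dz], grip], ...]. A call has 1 to 20 rows; each row shifts and turns the commanded pose from where the row before left it; what a row does not reach is not made up. A row lasts 1/8 s, in which the tool goes at most 62.5 mm and 10.7 degrees, less where a joint would pass 70% of its speed; a pose out of reach is approached as far as the arm can. A call is refused whole if a number of a shift passes 62.5 or a number of a turn 0.188, either way. A call with a gripper value outside its range is refused whole. The fingers move at their own pace and stop on an object; "newtons" is the grip in N (left out, the last holds). Time passes only in rows, so rows that do not move let the fingers close. It gives the time, the measured TCP pose, the force and the opening at its end, in the units of the state.
- telemetry.get_state(): the state, without advancing time (a new reading comes with each control period).
- imaging.get_image(name): name is "scene" or "side" or "wrist"; returns the picture (384x512x3 uint8, blue, green, red); there is no depth.
- imaging.camera_params(name): a dict with "intrinsics" (3x3 intrinsics, pixels), "D" ([k1, k2, p1, p2, k3] as OpenCV has them; the pictures are not rectified), "R" (3x3) and "t" (3): a world point X has camera coordinates R X + t. Camera axes: x right, y down, z forward; pixel columns grow to the right and rows downward; lengths in m; the calibration is good to about 2 mm. A picture is of the moment at which its call begins: read the wrist's pose just before it. camera_params takes no time and is no camera call; for the wrist camera it gives the pose at the moment of the call.
- manip.sign_off(): hands the job in, once; it reports no verdict.
Trained networks look in the newest picture that a camera, given by its name, has taken for a name from the list of things; names that differ only in an ending like _2 or _b are one class to them, and where a whole thing is asked for, a point or a joint stands for the part that bears it (a point fixed in the world has none). Each returns a list of dicts, best first, with "score" (0 to 1); they miss things now and then, are a little off and sometimes report something else, mostly with a low value. They report only what shows in the picture. A call takes as long as a camera call. They do not tell look-alikes from the thing itself.
- finder.cut_out(camera, thing): "pixels" (384x512 bool, what is visible of it) and "extent" ([left, top, width, height] in pixels, round what is visible of it).
The state is a dict: "clock": time; "qpos": joint angles; "qd": joint speeds; "effort": joint torques, N m; "position": TCP position; "ee_rot": TCP orientation; "contact_force": force on the tool from outside, world axes, zero at the start; "moment": the same for the moment, N m; "width": finger opening in m.
Only numpy, scipy, OpenCV 4.12 (cv2) and the standard library are available. Lean on these libraries where they do the work, as an engineer would, in place of code of your own. Each camera call takes 0.05 s, during which the arm holds its last target.

TASK

Reload the bench press: swing its clamp lever right forward, towards the front of the press, to raise the bar; draw every short offcut out of the bays and lay it flat on the black rubber mat, and slide every long slat from the paper sheet under the beam into a bay of its own, fully home against the back stop. Only when all are in place, swing the lever right back over to clamp; leave the tools and the glue bottle where they are.

Things in the scene. Friction and masses are not known exactly. Their poses are not given: they have to be found in the camera images.
- press: wooden bench press fixed to the table, 282 wide (its y); origin on the table at mid-width; x points into the bays, away from the robot (turned up to 9 degrees either way). Three bays at y +90, 0, -90 mm, each 57 wide between dividers (x -5 to +75, 34 high), open towards -x, floored by the table top. Only the lever's block reaches in front of x -5
- beam (a point): middle of the lower front edge of the beam that overhangs the bays, axes as the press. Beam: press x -5 to +55 mm, z 34 to 52, full width. Under it an aluminium clamp bar (x 8 to 48), underside at z 27 with the lever at 0, down to z 19 with the lever at 1
- stop (a point): middle of the back stop's face, press x +75 mm, at table height; the stop is 24 mm high, full width
- bay1 (a point): home of a slat in the bay at y +90 of the press: where the centre of its underside is when its end touches the back stop; on the table, axes as the press (x into the bay). A slat at home sticks out 60 mm in front of the beam
- bay2 (a point): the same for the middle bay (y 0)
- bay3 (a point): the same for the bay at y -90
- lever (a joint): angle of the clamp lever, rad; it stands on a 70 x 50 x 25 mm block beside the press (pivot at press x 0, y -175, z 22 mm). 0 = leaning 29 degrees to the press's front (-x), 1 = right over, leaning as far to +x, at its end stop. Starts between 0.85 and 1, stays where left, moves with a push of a few newtons, lowers the clamp bar
- lever_tip (a point): middle of the 26 mm ball at the top of the clamp lever's 80 mm stick; it swings in the press's xz plane, 92 mm above the table at either end of its swing
- sheet: sheet of white paper on the table, 320 x 200, lies flush and does not move; the slats lie on it; origin at its centre; x along its long side. Sheet to the left and mat to the right of the press, or the other way round
- mat: black rubber mat fixed to the table, 300 (x) x 150 (y) x 3 thick; origin at the centre of its underside
- slat1: plain pale wooden slat, 140 long x 45 wide x 18 thick (mm), about 80 g; origin at the centre of its underside, x along its length, z up; symmetrical end for end. Starts flat on the table on the paper sheet, its length roughly along the sheet's short side. One of the slats may be absent
- slat2: plain pale wooden slat, 140 long x 45 wide x 18 thick (mm), about 80 g; origin at the centre of its underside, x along its length, z up; symmetrical end for end. Starts flat on the table on the paper sheet, its length roughly along the sheet's short side. One of the slats may be absent
- slat3: plain pale wooden slat, 140 long x 45 wide x 18 thick (mm), about 80 g; origin at the centre of its underside, x along its length, z up; symmetrical end for end. Starts flat on the table on the paper sheet, its length roughly along the sheet's short side. One of the slats may be absent
- offcut1: plain pale wooden offcut, 90 long x 45 wide x 18 thick (mm), 50 g, same wood as the slats but shorter; origin at the centre of its underside, x along its length, z up. If present it starts in a bay of the press, lengthwise, 55 to 70 mm of it sticking out in front of the beam. One of the three may be absent
- offcut2: plain pale wooden offcut, 90 long x 45 wide x 18 thick (mm), 50 g, same wood as the slats but shorter; origin at the centre of its underside, x along its length, z up. If present it starts in a bay of the press, lengthwise, 55 to 70 mm of it sticking out in front of the beam. One of the three may be absent
- offcut3: plain pale wooden offcut, 90 long x 45 wide x 18 thick (mm), 50 g, same wood as the slats but shorter; origin at the centre of its underside, x along its length, z up. If present it starts in a bay of the press, lengthwise, 55 to 70 mm of it sticking out in front of the beam. One of the three may be absent
- hammer: hammer lying behind the press, 240 long; bystander
- caliper: steel caliper lying flat, 150 long, 9 high, between robot and press; bystander
- glue: white glue bottle, standing, 64 across, 170 high; bystander
- driver: screwdriver with a wooden handle lying on the robot's side of the table, 200 long, 30 high; bystander
Things that resemble listed ones, but are neither listed nor needed, are in the scene too. Leave any purple look-alike of the offcut2 alone.

How it is judged:
By the outcome, as a careful person would: the job done as asked, in the order asked, and still so for the second after the job is handed in, with the robot touching nothing.
Of slat1, slat2, slat3 only 2 to 3 are there at a start; the rules pass over those that are not, and their reading is None.
Of offcut1, offcut2, offcut3 only 2 to 3 are there at a start; the rules pass over those that are not, and their reading is None.
At some moment in a run one of slat1, slat2, slat3 may be knocked a few centimetres aside while the robot is not near it.
Once in a run the grip may slacken for a moment while it holds something.
It also fails if it takes over 210 s, if anything falls off the work surface, if the arm or the gripper's body presses on something with over 40 N, if the wrist force passes 120 N, or if a joint passes its speed limit or range.

## Working session

There is one attempt and no reset: what is moved stays moved. The work goes in short steps, Python scripts to look and compute and a tool call to move; the robot and the scene stay as the last step left them, time stands still between calls to the robot, and variables do not carry over. Pictures are saved under pics/ and viewed, and the job is handed in when it is done.

Besides the shell and the picture viewer there is one more tool, called after "Call:" as a command line: name --argument value ..., lists and objects as JSON in quotes. arm_command: Moves the arm, as the interface text tells. Its arguments: {"type":"object","properties":{"steps":{"type":"array"},"newtons":{"type":"number"}},"required":["steps"]}

```bash
ls; mkdir -p pics
cat > h.py <<'E'
import numpy as np, cv2
from rig import telemetry, imaging, manip, finder
def snap(n,f):
    im=imaging.get_image(n); cv2.imwrite('pics/'+f,im); return im
def ray(cam,px,P=None):
    P=P or imaging.camera_params(cam)
    K=np.array(P['intrinsics']);D=np.array(P['D']);R=np.array(P['R']);t=np.array(P['t']).ravel()
    u=cv2.undistortPoints(np.array(px,float).reshape(-1,1,2),K,D).reshape(-1,2)
    d=np.c_[u,np.ones(len(u))]@R
    return -R.T@t,d
def onz(cam,px,z,P=None):
    o,d=ray(cam,px,P); s=(z-o[2])/d[:,2]; return o+d*s[:,None]
def proj(cam,X,P=None):
    P=P or imaging.camera_params(cam)
    return cv2.projectPoints(np.array(X,float).reshape(-1,1,3),cv2.Rodrigues(np.array(P['R']))[0],np.array(P['t'],float).ravel(),np.array(P['intrinsics']),np.array(P['D']))[0].reshape(-1,2)
E
python3 - <<'E'
from h import *
for n in ['scene','side','wrist']: 
    snap(n,n+'0.png')
    P=imaging.camera_params(n); R=np.array(P['R']);print(n,-R.T@np.array(P['t']).ravel(),R[2])
s=telemetry.get_state();print(s)
E
```

```text
pics
scene [0.85336275 0.62654289 1.14923295] [-0.2578978  -0.44100065 -0.85965525]
side [0.13230479 0.61207418 0.87504405] [ 0.39890607 -0.5360876  -0.74396507]
wrist [ 0.24062271 -0.52792372  0.37276513] [-0.29943539 -0.08864161 -0.94999006]
{'clock': 0.15, 'qpos': array([-1.40197101e+00,  2.76491485e-01,  1.50585620e+00, -1.57639603e-05,
        1.36068149e+00, -1.20987638e-01]), 'qd': array([ 0.00049731, -0.00164692, -0.00315731, -0.00078001,  0.00192617,
       -0.00012007]), 'effort': array([ 8.84207020e-04, -4.17146444e+01, -2.46032506e+01, -2.15648088e-04,
        7.64260098e-03, -1.55008115e-05]), 'position': array([ 0.16424223, -0.55059368,  0.2026091 ]), 'ee_rot': array([-7.17872484e-04,  9.89518921e-01,  1.44401485e-01, -2.48836076e-05]), 'contact_force': array([ 0.25091177,  0.27411857, -0.03413442]), 'moment': array([ 0.02650879,  0.03195931, -0.01418571]), 'width': 0.08564944388034623}
```

View pics/scene0.png

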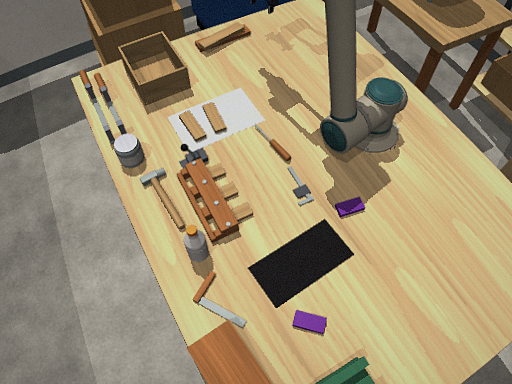

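View pics/side0.png

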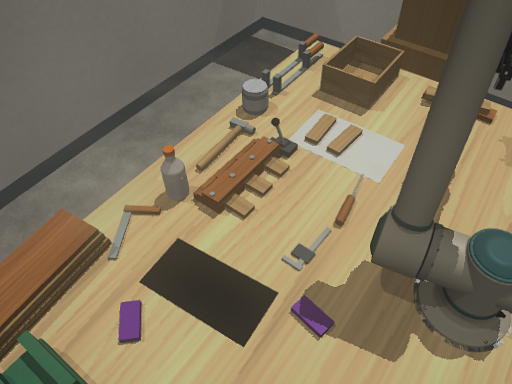

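View pics/wrist0.png

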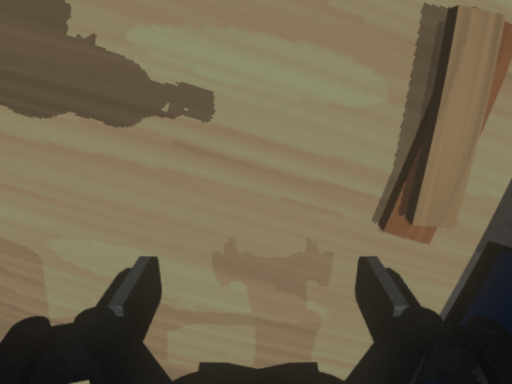

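Run:
```python
from h import *
ims={n:imaging.get_image(n) for n in ['scene','side']}
for n in ims:
    imaging.get_image(n)
    for th in ['press','lever','slat1','offcut1','mat','sheet','caliper','driver','hammer','glue']:
        for r in finder.cut_out(n,th):
            m=r['pixels'].astype(np.uint8)
            if r['score']<0.3: print(n,th,round(r['score'],2),r['extent']);continue
            c=max(cv2.findContours(m,cv2.RETR_EXTERNAL,cv2.CHAIN_APPROX_NONE)[0],key=cv2.contourArea)
            (cx,cy),wh,a=rb=cv2.minAreaRect(c)
            z={'press':.052,'slat1':.018,'offcut1':.018,'mat':.003}.get(th,0)
            B=onz(n,cv2.boxPoints(rb),z)[:,:2]; C=onz(n,[[cx,cy]],z)[0,:2]
            print(n,th,round(r['score'],2),r['extent'],'C',C.round(3),'box',B.round(3).tolist(), m.sum())
            np.save(f'pics/m_{n}_{th}_{int(cx)}.npy',m)
crop=ims['scene'][70:250,150:290];cv2.imwrite('pics/c1.png',cv2.resize(crop,None,fx=3.3,fy=3.3,interpolation=cv2.INTER_CUBIC))
crop=ims['side'][90:240,180:420];cv2.imwrite('pics/c2.png',cv2.resize(crop,None,fx=3.3,fy=3.3,interpolation=cv2.INTER_CUBIC))
```

```text
scene press 0.88 [176.6, 144.4, 59.1, 98.0] C [ 0.673 -0.028] box [[0.72, -0.232], [0.592, -0.236], [0.632, 0.152], [0.742, 0.148]] 2745
scene slat1 0.84 [181.3, 110.6, 21.6, 28.9] C [ 0.583 -0.324] box [[0.61, -0.398], [0.559, -0.411], [0.556, -0.253], [0.604, -0.242]] 412
scene slat1 0.8 [205.1, 105.8, 21.4, 29.9] C [ 0.494 -0.32 ] box [[0.508, -0.397], [0.457, -0.398], [0.481, -0.247], [0.529, -0.247]] 354
scene slat1 0.4 [181.5, 221.3, 25.6, 43.0] C [0.773 0.109] box [[0.799, 0.039], [0.73, 0.047], [0.748, 0.177], [0.813, 0.168]] 688
scene offcut1 0.82 [232.1, 202.3, 21.5, 14.7] C [0.592 0.081] box [[0.618, 0.055], [0.561, 0.054], [0.566, 0.106], [0.622, 0.106]] 234
scene offcut1 0.75 [336.2, 196.6, 31.9, 19.7] C [0.277 0.237] box [[0.316, 0.203], [0.218, 0.219], [0.237, 0.271], [0.333, 0.254]] 392
scene offcut1 0.71 [217.6, 181.3, 21.5, 16.8] C [ 0.596 -0.013] box [[0.622, -0.04], [0.565, -0.042], [0.57, 0.013], [0.626, 0.014]] 228
scene offcut1 0.67 [295.6, 310.7, 33.3, 24.2] C [0.594 0.486] box [[0.643, 0.473], [0.608, 0.439], [0.545, 0.5], [0.581, 0.533]] 488
scene mat 0.65 [
[... 2851 characters left out ...]
], [0.34, -0.032]] 262
side hammer 0.96 [198.0, 117.7, 56.7, 51.0] C [ 0.814 -0.105] box [[0.872, -0.003], [0.853, -0.267], [0.754, -0.212], [0.781, 0.035]] 662
side glue 0.67 [336.9, 173.9, 26.6, 52.6] C [ 0.364 -0.127] box [[0.361, -0.029], [0.394, -0.236], [0.367, -0.236], [0.337, -0.03]] 322
side glue 0.62 [160.6, 145.7, 27.5, 55.8] C [0.842 0.083] box [[0.967, 0.043], [0.927, -0.024], [0.73, 0.119], [0.768, 0.177]] 1096
side glue 0.55 [192.4, 117.8, 102.8, 99.3] C [ 0.671 -0.053] box [[0.736, 0.115], [0.741, -0.308], [0.598, -0.241], [0.615, 0.147]] 2874
side glue 0.43 [196.5, 119.9, 57.6, 51.4] C [ 0.813 -0.107] box [[0.874, -0.004], [0.849, -0.271], [0.75, -0.214], [0.783, 0.035]] 714
```

View pics/c1.png

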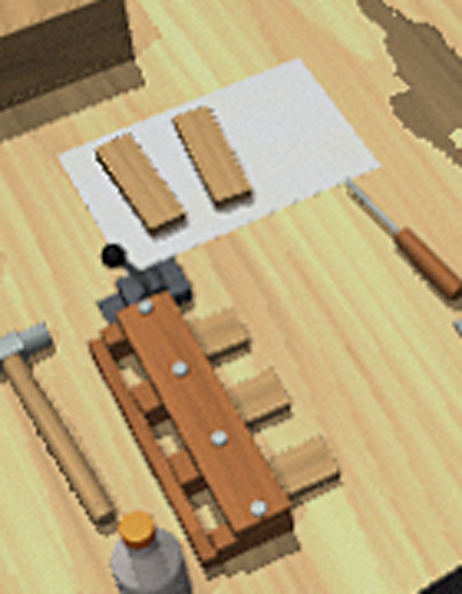

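View pics/c2.png

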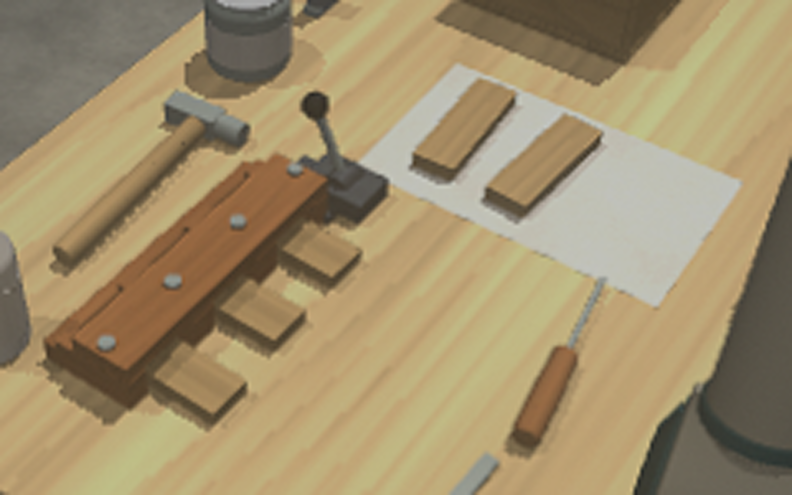

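Run:
```python
from h import *
from scipy.optimize import least_squares
obs={'scene':(np.array([[118,313],[165,290],[292,513],[243,530]])/3.3+[150,70],[[55,-141],[-5,-141],[-5,141],[55,141]]),
'side':(np.array([[327,178],[127,385],[75,347]])/3.3+[180,90],[[-5,-141],[-5,141],[55,141]])}
Ps={n:imaging.camera_params(n) for n in obs}
def W(p,q,z):
    c,s=np.cos(p[2]),np.sin(p[2]);q=np.array(q,float)/1000
    return np.c_[p[0]+c*q[:,0]-s*q[:,1],p[1]+s*q[:,0]+c*q[:,1],np.full(len(q),z)]
f=lambda p:np.concatenate([(proj(n,W(p,q,.052),Ps[n])-o).ravel() for n,(o,q) in obs.items()])
r=least_squares(f,[.64,0,0]);print(r.x,r.fun.round(1))
for n in obs: print(onz(n,obs[n][0],.052,Ps[n]).round(3).tolist())
p=r.x
print('bays',W(p,[[5,90],[5,0],[5,-90]],0).round(4).tolist())
L=80*np.sin(np.radians(29))
```

```text
[ 0.62744775 -0.00975684  0.00681153] [-0.5  0.   1.4 -0.2  2.6 -2.9  0.1  0.6 -0.8  0.5 -0.3 -2.3 -1.9 -0.8]
[[0.682, -0.15, 0.052], [0.628, -0.152, 0.052], [0.633, 0.136, 0.052], [0.681, 0.13, 0.052]]
[[0.623, -0.154, 0.052], [0.616, 0.137, 0.052], [0.675, 0.131, 0.052]]
bays [[0.6318, 0.0803, 0.0], [0.6324, -0.0097, 0.0], [0.6331, -0.0997, 0.0]]
```

Call:
arm_command --steps '[[[0,0,-0.145],[34,32,10],255],[[0,0,-0.145],[34,32,10],255],[[0,0,0],[34,32,10],255],[[0,0,0],[34,32,10],255],[[0,0,0],[34,32,10],255],[[0,0,0],[34,32,10],255],[[0,0,0],[34,32,10],255],[[0,0,0],[34,32,10],255],[[0,0,0],[34,32,10],255],[[0,0,0],[34,32,10],255],[[0,0,0],[34,32,0],255],[[0,0,0],[34,32,0],255],[[0,0,0],[34,32,0],255],[[0,0,0],[34,32,0],255],[[0,0,0],[0,0,0],255],[[0,0,0],[0,0,0],255]]'

```text
clock: 3.35
position: [0.6399, -0.1033, 0.303]
ee_rot: [0.0, 1.0, 0.0, -0.001]
contact_force: [0.7, -0.9, 0.2]
width: -0.0001
```

Run:
```python
from h import *
s=telemetry.get_state();print(s['clock'],s['position'],s['ee_rot'],s['width'],s['qpos'])
snap('wrist','w1.png');print(imaging.camera_params('wrist')['intrinsics'])
```

```text
3.35 [ 0.63986786 -0.10332119  0.30304048] [ 3.36954518e-04  9.99999767e-01  3.15455011e-05 -5.93152537e-04] -7.754106325940982e-05 [-2.66783112e-01  3.57877647e-01  1.14354194e+00 -9.65231580e-04
  1.64113968e+00  1.30388275e+00]
[[345.48762006   0.         257.85531713]
 [  0.         345.48762006 191.70444806]
 [  0.           0.           1.        ]]
```

View pics/w1.png

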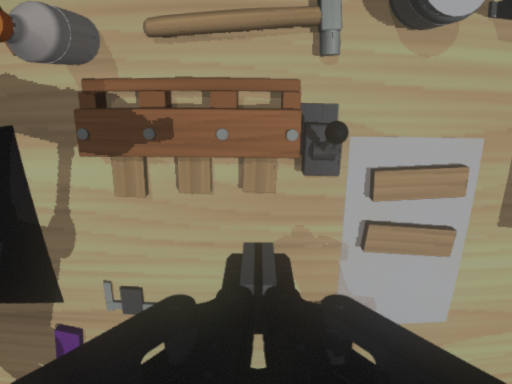

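Run:
```python
from h import *
im=cv2.imread('pics/w1.png')
cv2.imwrite('pics/c3.png',cv2.resize(im[70:210,60:355],None,fx=2.7,fy=2.7,interpolation=cv2.INTER_CUBIC))
imaging.get_image('wrist')
for th in ['slat1','offcut1','lever','press']:
    for r in finder.cut_out('wrist',th):
        m=r['pixels'].astype(np.uint8)
        if r['score']<.3: continue
        c=max(cv2.findContours(m,cv2.RETR_EXTERNAL,cv2.CHAIN_APPROX_NONE)[0],key=cv2.contourArea)
        rb=cv2.minAreaRect(c); z={'press':.052,'lever':.092}.get(th,.018)
        print(th,round(r['score'],2),r['extent'],'C',onz('wrist',[rb[0]],z)[0].round(4),onz('wrist',cv2.boxPoints(rb),z)[:,:2].round(4).tolist())
```

```text
slat1 0.75 [358.9, 220.1, 98.6, 37.9] C [ 0.4957 -0.3271  0.018 ] [[0.4768, -0.2558], [0.5283, -0.2546], [0.5144, -0.4], [0.4602, -0.4066]]
slat1 0.64 [372.9, 163.1, 94.7, 36.6] C [ 0.5831 -0.3304  0.018 ] [[0.6029, -0.2554], [0.6112, -0.3994], [0.5622, -0.4115], [0.555, -0.2625]]
offcut1 0.83 [243.9, 160.4, 30.1, 32.5] C [ 0.5944 -0.1051  0.018 ] [[0.5709, -0.0811], [0.6194, -0.0841], [0.6172, -0.1284], [0.5685, -0.1268]]
offcut1 0.76 [108.4, 156.3, 40.0, 41.9] C [0.5925 0.0745 0.018 ] [[0.6204, 0.0982], [0.6198, 0.0448], [0.5638, 0.0504], [0.5639, 0.1059]]
offcut1 0.69 [179.1, 156.7, 34.2, 37.8] C [ 0.594  -0.0162  0.018 ] [[0.6194, 0.0048], [0.6191, -0.04], [0.5679, -0.0377], [0.5681, 0.0087]]
offcut1 0.69 [54.7, 324.4, 26.2, 31.5] C [0.3015 0.223  0.018 ] [[0.3332, 0.2442], [0.3407, 0.1904], [0.2683, 0.2017], [0.2588, 0.2588]]
lever 0.76 [318.9, 121.8, 30.8, 29.4] C [ 0.6586 -0.1901  0.092 ] [[0.6438, -0.1746], [0.6784, -0.1806], [0.6732, -0.2053], [0.6382, -0.1999]]
press 0.7 [73.1, 78.9, 273.5, 94.9] C [ 0.6738 -0.0475  0.052 ] [[0.6325, 0.1363], [0.7466, 0.1095], [0.7155, -0.2153], [0.5998, -0.2132]]
press 0.58 [359.4, 219.7, 97.5, 35.8] C [ 0.5129 -0.3103  0.052 ] [[0.4941, -0.2445], [0.5415, -0.2425], [0.5312, -0.3774], [0.4817, -0.3844]]
```

View pics/c3.png

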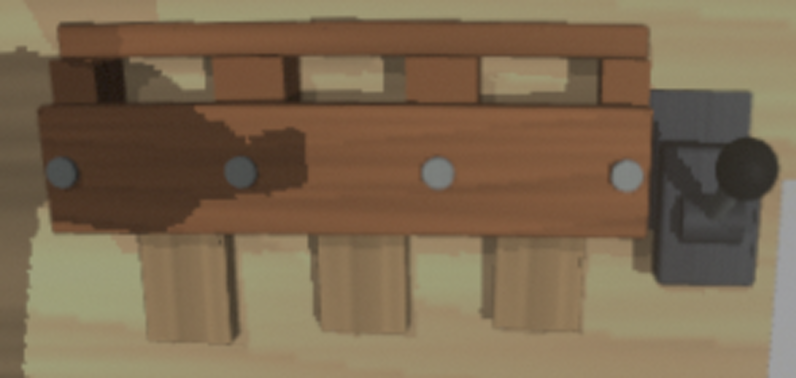

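```bash
cat > press.py <<'E'
from h import *
from scipy.optimize import least_squares
def W(p,q,z):
    c,s=np.cos(p[2]),np.sin(p[2]);q=np.array(q,float)/1000
    return np.c_[p[0]+c*q[:,0]-s*q[:,1],p[1]+s*q[:,0]+c*q[:,1],np.full(len(q),z)]
E
python3 - <<'E'
from press import *
P=imaging.camera_params('wrist')
o=np.array([[38,108],[649,106],[648,235],[53,233]])/2.7+[60,70]
q=[[55,141],[55,-141],[-5,-141],[-5,141]]
print(onz('wrist',o,.052,P).round(4).tolist())
f=lambda p:(proj('wrist',W(p,q,.052),P)-o).ravel()
r=least_squares(f,[.64,0,0]);p=r.x;print(p,r.fun.round(1))
b=np.array([[747,168]])/2.7+[60,70]
print('ball',onz('wrist',b,.092,P),W(p,[[39,-175]],.092))
print('offc', W(p,[[-35,90],[-35,0],[-35,-90]],.018).round(4).tolist())
o2=np.array([[188,290],[363,285],[537,284]])/2.7+[60,70];print(onz('wrist',o2,.018,P).round(4))
o2=np.array([[190,342],[364,331],[538,330]])/2.7+[60,70];print('ends',onz('wrist',o2,.018,P).round(4))
# project grid on image
im=cv2.imread('pics/w1.png')
for z,X in [(.052,[[55,141],[55,-141],[-5,-141],[-5,141]]),(0,[[5,90],[5,0],[5,-90]]),(.092,[[39,-175]]),(0.018,[[-35,90],[-35,0],[-35,-90]])]:
    for u in proj('wrist',W(p,X,z),P): cv2.circle(im,tuple(int(v) for v in u),2,(0,0,255),-1)
cv2.imwrite('pics/w1b.png',cv2.resize(im,None,fx=1.5,fy=1.5))
E
```

```text
[[0.688, 0.1226, 0.052], [0.685, -0.1555, 0.052], [0.6263, -0.1569, 0.052], [0.6295, 0.1239, 0.052]]
[ 0.6320519  -0.0160903  -0.01026489] [-1.4 -0.3  1.8 -0.5  0.1  0.5 -0.7  0.8]
ball [[ 0.66330625 -0.19191673  0.092     ]] [[ 0.66925352 -0.1914814   0.092     ]]
offc [[0.598, 0.0743, 0.018], [0.5971, -0.0157, 0.018], [0.5961, -0.1057, 0.018]]
[[ 0.5913  0.074   0.018 ]
 [ 0.5934 -0.0172  0.018 ]
 [ 0.5936 -0.1057  0.018 ]]
ends [[ 0.563   0.0763  0.018 ]
 [ 0.5688 -0.0163  0.018 ]
 [ 0.569  -0.1061  0.018 ]]
```

View pics/w1b.png

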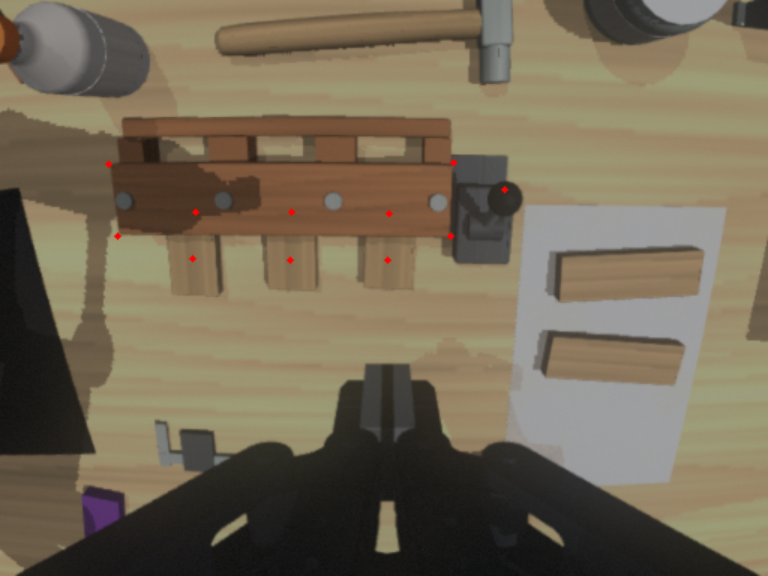

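Call:
arm_command --steps '[[[0,0,0],[25,-30,-35],255],[[0,0,0],[25,-30,-35],255],[[0,0,0],[25,-29,-35],255],[[0,0,0],[0,0,-40],255],[[0,0,0],[0,0,-40],255],[[0,0,0],[0,0,-36],255],[[0,0,0],[0,0,0],255],[[0,0,0],[-15,0,0],255],[[0,0,0],[-10,0,0],255],[[0,0,0],[-10,0,0],255],[[0,0,0],[-10,0,0],255],[[0,0,0],[-10,0,0],255],[[0,0,0],[-10,0,0],255],[[0,0,0],[-10,0,0],255],[[0,0,0],[-10,0,0],255],[[0,0,0],[0,0,0],255]]'

```text
clock: 5.65
position: [0.6295, -0.192, 0.0824]
ee_rot: [-0.0, 1.0, -0.0, -0.0]
contact_force: [-0.3, -0.5, 0.6]
width: -0.0002
```

Call:
arm_command --steps '[[[0,0,0],[-5,0,0],255],[[0,0,0],[-5,0,0],255],[[0,0,0],[-5,0,0],255],[[0,0,0],[0,0,0],255]]'

```text
clock: 6.15
position: [0.6149, -0.192, 0.0823]
ee_rot: [0.0, 1.0, -0.0, -0.0]
contact_force: [0.2, -0.2, 0.5]
width: 0.0003
```

Run:
```python
from h import *
snap('wrist','w2.png')
im=snap('side','s2.png');cv2.imwrite('pics/c4.png',cv2.resize(im[90:240,180:420],None,fx=3.3,fy=3.3))
```

```text
(no output)
```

View pics/w2.png

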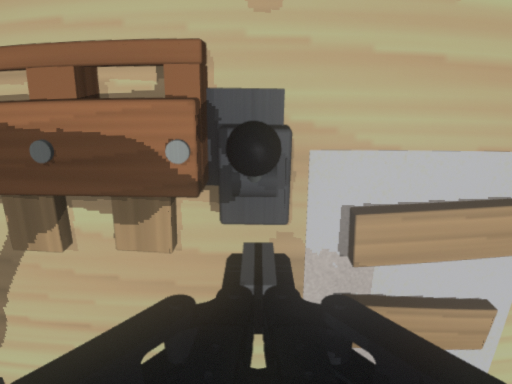

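View pics/c4.png

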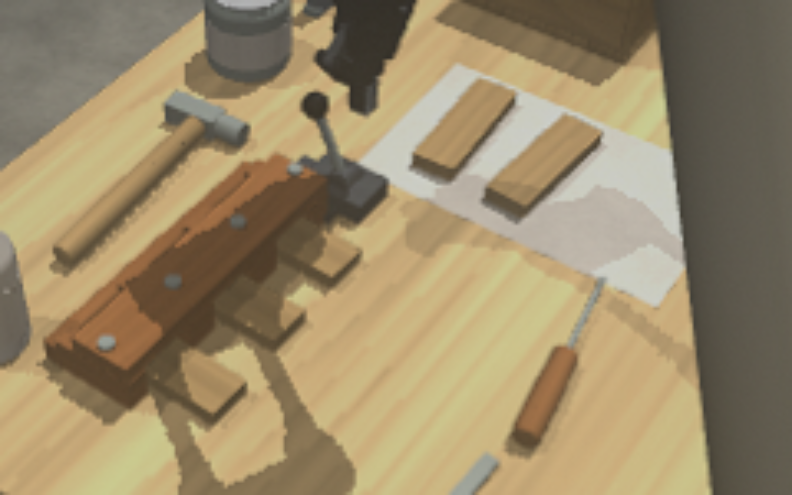

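Run:
```python
from h import *
def tri(l):
    A=np.zeros((3,3));b=np.zeros(3)
    for o,d in l:
        d=d[0]/np.linalg.norm(d[0]);M=np.eye(3)-np.outer(d,d);A+=M;b+=M@o
    x=np.linalg.solve(A,b);return x,[np.linalg.norm((np.eye(3)-np.outer(d[0],d[0])/ (d[0]@d[0]))@(x-o)) for o,d in l]
a=ray('side',[[275.5,121.8]]);b=ray('wrist',[[253,148]]);c=ray('scene',[[150+113/3.3,70+256/3.3]])
print(tri([a,b]),tri([a,b,c]),tri([a,c]))
t=telemetry.get_state()['position'];print(t,[proj(n,[t]) for n in ['side','wrist','scene']])
P=imaging.camera_params('wrist');R=np.array(P['R']);print(-R.T@np.array(P['t']).ravel(),R)
```

```text
(array([ 0.66320352, -0.19081686,  0.09283504]), [np.float64(0.0012587106715828762), np.float64(0.0012587106715828572)]) (array([ 0.66345249, -0.19047231,  0.0915323 ]), [np.float64(0.002108805172968843), np.float64(0.0006729210509058479), np.float64(0.0015362144920514221)]) (array([ 0.66333614, -0.19130948,  0.09088897]), [np.float64(0.0017905257366632693), np.float64(0.0017905257366631557)])
[ 0.61543377 -0.19212027  0.08240688] [array([[288.52337071, 130.30217239]]), array([[257.67622906, 233.55515181]]), array([[197.32734989, 142.86507904]])]
[ 0.6950778  -0.19215202  0.25253821] [[-1.77367025e-03 -9.99997692e-01  1.21274303e-03]
 [-9.50141990e-01  2.06338966e-03  3.11810745e-01]
 [-3.11812528e-01 -5.99228633e-04 -9.50143457e-01]]
```

Call:
arm_command --steps '[[[0,0,0],[0,0,40],255],[[0,0,0],[0,0,30],255],[[0,0,0],[50,0,0],255],[[0,0,0],[50,0,0],255],[[0,0,0],[0,0,-35],255],[[0,0,0],[0,0,-40],255],[[0,0,0],[0,0,0],255],[[0,0,0],[0,0,0],255]]'

```text
clock: 7.25
position: [0.7163, -0.1924, 0.0787]
ee_rot: [0.0, 1.0, -0.0, 0.001]
contact_force: [0.6, 0.1, 0.6]
width: -0.0004
```

Call:
arm_command --steps '[[[0,0,0],[-10,0,0],255],[[0,0,0],[-8,0,0],255],[[0,0,0],[-5,0,0],255],[[0,0,0],[-5,0,0],255]]'

```text
clock: 7.75
position: [0.6869, -0.1922, 0.0779]
ee_rot: [0.0, 1.0, -0.0, 0.0]
contact_force: [0.1, 0.0, -0.7]
width: 0.0003
```

Run:
```python
from h import *
snap('wrist','w3.png')
im=snap('side','s3.png');cv2.imwrite('pics/c5.png',cv2.resize(im[60:190,230:370],None,fx=4,fy=4))
```

```text
(no output)
```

View pics/w3.png

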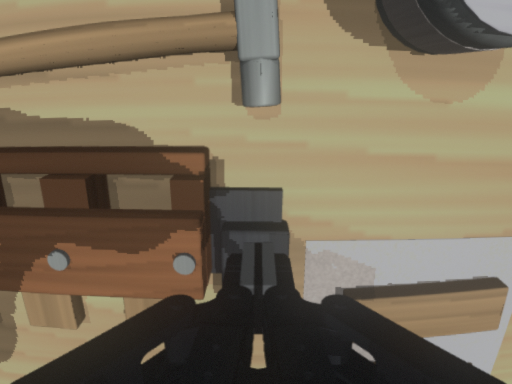

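View pics/c5.png

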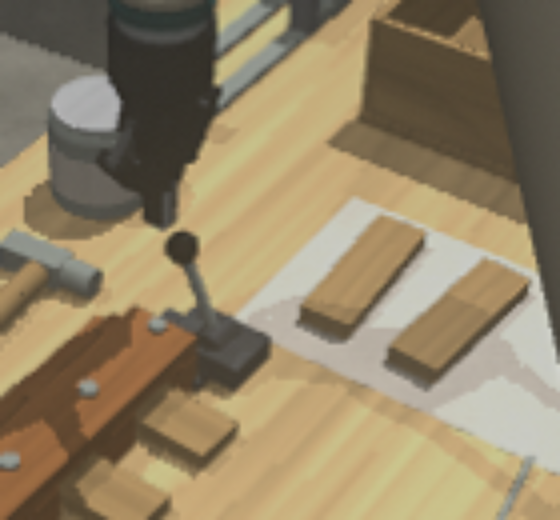

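Call:
arm_command --steps '[[[0,0,0],[-5,0,0],255],[[0,0,0],[-5,0,0],255]]'

```text
clock: 8.1
position: [0.6775, -0.1921, 0.0773]
ee_rot: [0.0, 1.0, -0.0, 0.0]
contact_force: [1.4, 0.2, 3.2]
width: 0.0001
```

Call:
arm_command --steps '[[[0,0,0],[-5,0,0],255],[[0,0,0],[-5,0,0],255]]'

```text
clock: 8.35
position: [0.6706, -0.1922, 0.0799]
ee_rot: [0.0, 1.0, -0.0, 0.004]
contact_force: [4.3, 2.2, 10.4]
width: 0.0001
```

Run:
```python
from h import *
snap('wrist','w4.png')
im=snap('side','s4.png');cv2.imwrite('pics/c6.png',cv2.resize(im[60:190,230:370],None,fx=4,fy=4))
```

```text
(no output)
```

View pics/c6.png

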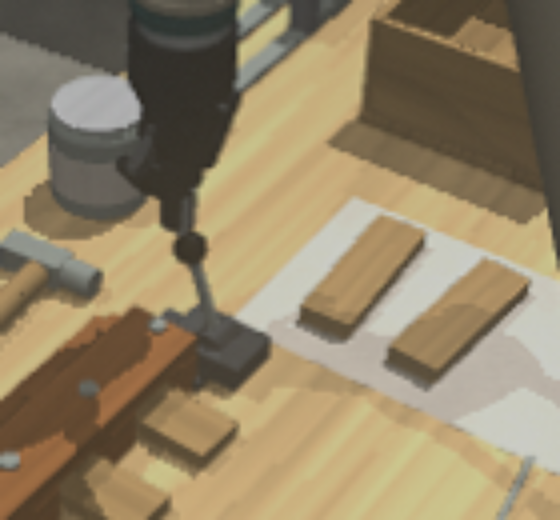

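Call:
arm_command --steps '[[[0,0,0],[15,0,0],255],[[0,0,0],[20,0,0],255],[[0,0,0],[0,0,-20],255],[[0,0,0],[0,0,0],255],[[0,0,0],[-10,0,0],255],[[0,0,0],[-7,0,0],255],[[0,0,0],[-5,0,0],255],[[0,0,0],[-5,0,0],255],[[0,0,0],[-5,0,0],255]]'

```text
clock: 9.57
position: [0.6704, -0.1922, 0.0579]
ee_rot: [0.0, 1.0, -0.0, 0.001]
contact_force: [1.6, 0.3, 0.5]
width: -0.0005
```

Call:
arm_command --steps '[[[0,0,0],[-5,0,0],255],[[0,0,0],[-5,0,0],255]]'

```text
clock: 9.82
position: [0.6598, -0.192, 0.0572]
ee_rot: [0.0, 1.0, -0.0, -0.0]
contact_force: [1.8, -0.5, 1.0]
width: -0.0
```

Call:
arm_command --steps '[[[0,0,0],[-5,0,0],255],[[0,0,0],[-5,0,0],255]]'

```text
clock: 10.07
position: [0.6498, -0.192, 0.0572]
ee_rot: [-0.0, 1.0, -0.0, -0.0]
contact_force: [1.2, 1.1, 1.3]
width: -0.0
```

Run:
```python
from h import *
snap('wrist','w5.png')
im=snap('side','s5.png');cv2.imwrite('pics/c7.png',cv2.resize(im[60:190,230:370],None,fx=4,fy=4))
```

```text
(no output)
```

View pics/c7.png

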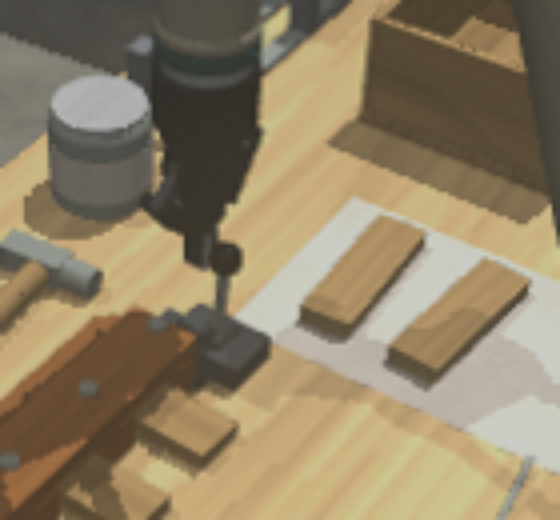

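Call:
arm_command --steps '[[[0,0,0],[-6,0,0],255],[[0,0,0],[-6,0,0],255],[[0,0,0],[-6,0,0],255],[[0,0,0],[-6,0,0],255],[[0,0,0],[-5,0,0],255],[[0,0,0],[-5,0,0],255]]'

```text
clock: 10.92
position: [0.616, -0.1921, 0.0573]
ee_rot: [0.0, 1.0, -0.0, 0.0]
contact_force: [1.1, 0.2, -1.0]
width: -0.0
```

Call:
arm_command --steps '[[[0,0,0],[-3,0,0],255],[[0,0,0],[-3,0,0],255]]'

```text
clock: 11.18
position: [0.6146, -0.1923, 0.0576]
ee_rot: [0.0, 1.0, -0.001, 0.005]
contact_force: [12.3, 2.0, -7.1]
width: -0.0
```

Run:
```python
from h import *
snap('wrist','w6.png')
im=snap('side','s6.png');cv2.imwrite('pics/c8.png',cv2.resize(im[60:190,230:370],None,fx=4,fy=4))
```

```text
(no output)
```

View pics/c8.png

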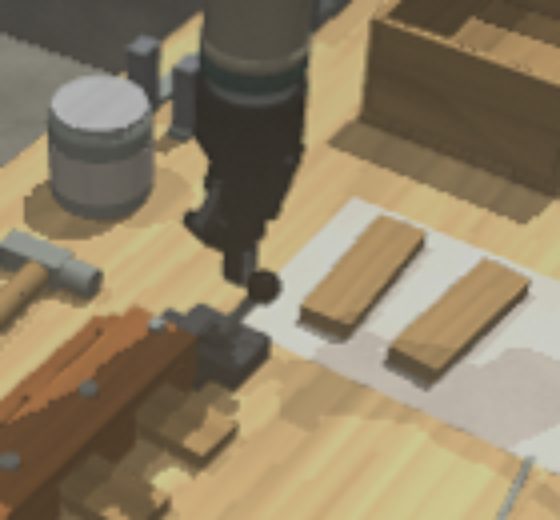

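Call:
arm_command --steps '[[[0,0,0],[10,0,0],255],[[0,0,0],[0,0,50],255],[[0,0,0],[0,0,50],255],[[0,0,0],[-17,43,0],50],[[0,0,0],[-17,43,0],50],[[0,0,0],[0,0,0],50],[[0,0,0],[0,0,-40],50],[[0,0,0],[0,0,0],50]]' --newtons 50

```text
clock: 12.28
position: [0.5837, -0.1059, 0.1147]
ee_rot: [-0.001, 1.0, -0.0, -0.004]
contact_force: [-0.0, 0.5, 0.1]
width: 0.0691
```

Run:
```python
from h import *
s=telemetry.get_state();print(s['position'],s['width'])
im=snap('wrist','w7.png')
for y in (-.106,):
  for x in (.569,.588,.610):
    u=proj('wrist',[[x,y,.018]])[0];cv2.circle(im,tuple(int(v) for v in u),2,(0,0,255),-1)
cv2.imwrite('pics/w7.png',im)
```

```text
[ 0.58374145 -0.10593505  0.11473835] 0.06912979505100857
```

View pics/w7.png

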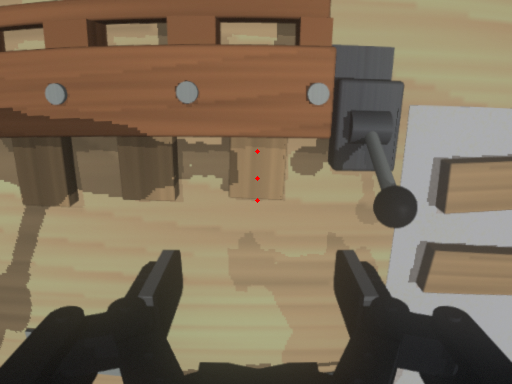

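Call:
arm_command --steps '[[[0,0,0],[3,0,-40],50],[[0,0,0],[0,0,-40],50],[[0,0,0],[0,0,-26],50],[[0,0,0],[0,0,0],50],[[0,0,0],[0,0,0],255],[[0,0,0],[0,0,0],255],[[0,0,0],[0,0,0],255],[[0,0,0],[0,0,0],255]]'

```text
clock: 13.32
position: [0.5896, -0.1061, 0.012]
ee_rot: [0.0, 1.0, -0.0, 0.0]
contact_force: [-0.3, -0.8, -0.6]
width: 0.0001
```

Run:
```python
from h import *
s=telemetry.get_state();print(s['position'],s['ee_rot'],s['width'])
snap('wrist','w8.png')
im=snap('side','s8.png');print(proj('side',[s['position']]))
u=proj('side',[s['position']])[0];cv2.circle(im,tuple(int(v) for v in u),1,(0,0,255),-1)
cv2.imwrite('pics/c9.png',cv2.resize(im[100:220,220:340],None,fx=4,fy=4))
```

```text
[ 0.58959361 -0.10613363  0.01197253] [ 1.85091171e-04  9.99999866e-01 -9.98728680e-05  4.72592251e-04] 6.227268878930085e-05
[[278.90842602 167.30569293]]
```

View pics/c9.png

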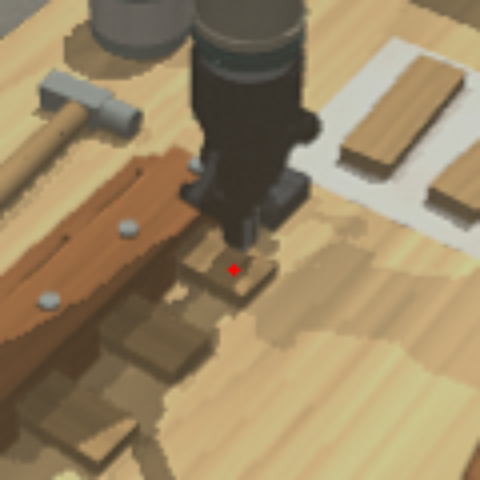

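View pics/w8.png

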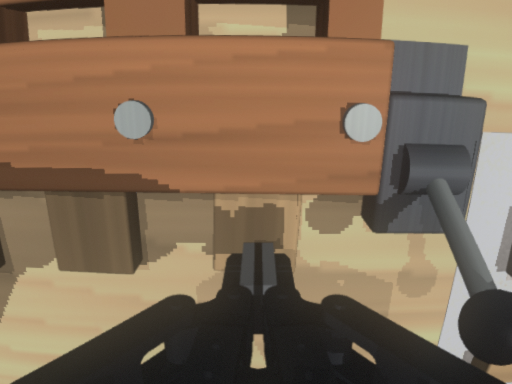

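Run:
```python
from h import *
p=telemetry.get_state()['position']
for dz in (0,.01,.015,.02,.025,.03):
    print(dz,(4*(proj('side',[p+[0,0,dz]])-[220,100])).round(0),proj('wrist',[p+[.011,0,dz]]).round(0),proj('wrist',[p+[0.0,0,dz]]).round(0))
```

```text
0 [[236. 270.]] [[258. 215.]] [[258. 234.]]
0.01 [[236. 260.]] [[258. 222.]] [[258. 242.]]
0.015 [[236. 255.]] [[258. 226.]] [[258. 246.]]
0.02 [[237. 251.]] [[258. 230.]] [[258. 251.]]
0.025 [[237. 246.]] [[258. 235.]] [[258. 256.]]
0.03 [[237. 241.]] [[258. 240.]] [[258. 261.]]
```

Call:
arm_command --steps '[[[0,0,0],[0,0,-4],255],[[0,0,0],[0,0,-3],255],[[0,0,0],[0,0,0],255]]'

```text
clock: 13.8
position: [0.5889, -0.1059, 0.0038]
ee_rot: [-0.0, 1.0, -0.0, -0.001]
contact_force: [-0.3, 0.3, -0.2]
width: 0.0003
```

Call:
arm_command --steps '[[[0,0,0],[0,0,-3],255],[[0,0,0],[0,0,0],255]]'

```text
clock: 14.05
position: [0.5891, -0.106, 0.001]
ee_rot: [-0.0, 1.0, -0.0, -0.0]
contact_force: [1.1, -0.9, -0.1]
width: -0.0001
```

Call:
arm_command --steps '[[[0,0,0],[0,0,-3],255],[[0,0,0],[0,0,0],255]]'

```text
clock: 14.3
position: [0.5891, -0.106, -0.0019]
ee_rot: [-0.0, 1.0, -0.0, -0.0]
contact_force: [-0.2, -0.2, -0.3]
width: 0.0001
```

Call:
arm_command --steps '[[[0,0,0],[0,0,-2],255],[[0,0,0],[0,0,0],255]]'

```text
clock: 14.55
position: [0.5892, -0.106, -0.0039]
ee_rot: [0.0, 1.0, -0.0, -0.0]
contact_force: [0.0, -0.1, -0.3]
width: 0.0003
```

Call:
arm_command --steps '[[[0,0,0],[0,0,-2],255],[[0,0,0],[0,0,0],255]]'

```text
clock: 14.8
position: [0.5892, -0.106, -0.0058]
ee_rot: [-0.0, 1.0, -0.0, -0.0]
contact_force: [0.1, 0.8, -0.1]
width: 0.0002
```

Call:
arm_command --steps '[[[0,0,0],[0,0,-2],255],[[0,0,0],[0,0,0],255]]'

```text
clock: 15.05
position: [0.5891, -0.106, -0.0079]
ee_rot: [-0.0, 1.0, -0.0, -0.0]
contact_force: [0.4, 0.3, -0.2]
width: 0.0002
```

Run:
```python
from h import *
s=telemetry.get_state();print(s['position'])
im=snap('side','s9.png');cv2.imwrite('pics/c10.png',cv2.resize(im[100:220,220:340],None,fx=5,fy=5,interpolation=cv2.INTER_NEAREST))
snap('wrist','w9.png')
```

```text
[ 0.58912642 -0.10601877 -0.00786404]
```

View pics/c10.png

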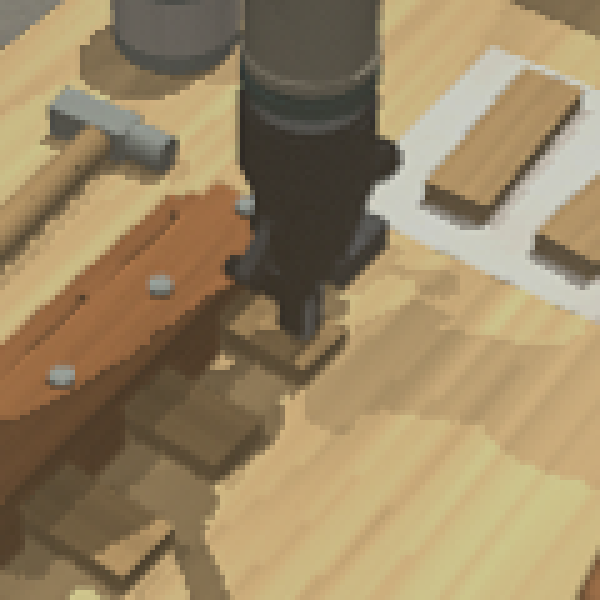

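View pics/w9.png

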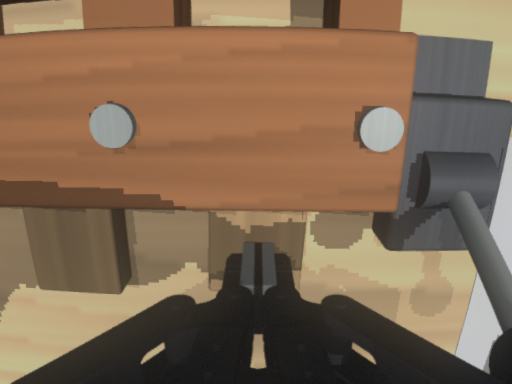

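Call:
arm_command --steps '[[[0,0,0],[0,0,-1.5],255],[[0,0,0],[0,0,0],255]]'

```text
clock: 15.4
position: [0.5892, -0.106, -0.0093]
ee_rot: [-0.0, 1.0, -0.0, -0.0]
contact_force: [-0.5, -0.0, 1.5]
width: -0.0001
```

Call:
arm_command --steps '[[[0,0,0],[0,0,-1.5],255],[[0,0,0],[0,0,0],255]]'

```text
clock: 15.65
position: [0.5895, -0.1061, -0.0099]
ee_rot: [0.0, 1.0, -0.0, 0.0]
contact_force: [-1.6, 0.4, 5.3]
width: -0.0002
```

Call:
arm_command --steps '[[[0,0,0],[0,0,-1.5],255],[[0,0,0],[0,0,0],255]]'

```text
clock: 15.9
position: [0.5895, -0.1061, -0.01]
ee_rot: [0.0, 1.0, -0.0, 0.0]
contact_force: [-3.8, 1.3, 13.0]
width: 0.0002
```

Call:
arm_command --steps '[[[0,0,0],[0,0,20],255],[[0,0,0],[-9,0,0],50],[[0,0,0],[0,0,0],50],[[0,0,0],[0,0,0],50],[[0,0,0],[0,0,0],50],[[0,0,0],[0,0,-15],50],[[0,0,0],[0,0,-15],50],[[0,0,0],[0,0,-2],50],[[0,0,0],[0,0,0],50]]'

```text
clock: 17.02
position: [0.5801, -0.106, -0.0248]
ee_rot: [-0.0, 1.0, -0.0, -0.0]
contact_force: [-0.4, 0.1, -0.1]
width: 0.0686
```

Call:
arm_command --steps '[[[0,0,0],[0,0,0],255],[[0,0,0],[0,0,0],255],[[0,0,0],[0,0,0],255],[[0,0,0],[0,0,0],255],[[0,0,0],[0,0,0],255]]'

```text
clock: 17.65
position: [0.5811, -0.1063, -0.0234]
ee_rot: [0.0, 1.0, -0.0, 0.001]
contact_force: [0.1, 1.2, 6.9]
width: 0.0436
```

Run:
```python
from h import *
im=snap('side','s10.png');cv2.imwrite('pics/c11.png',cv2.resize(im[100:220,220:340],None,fx=5,fy=5,interpolation=cv2.INTER_NEAREST))
```

```text
(no output)
```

View pics/c11.png

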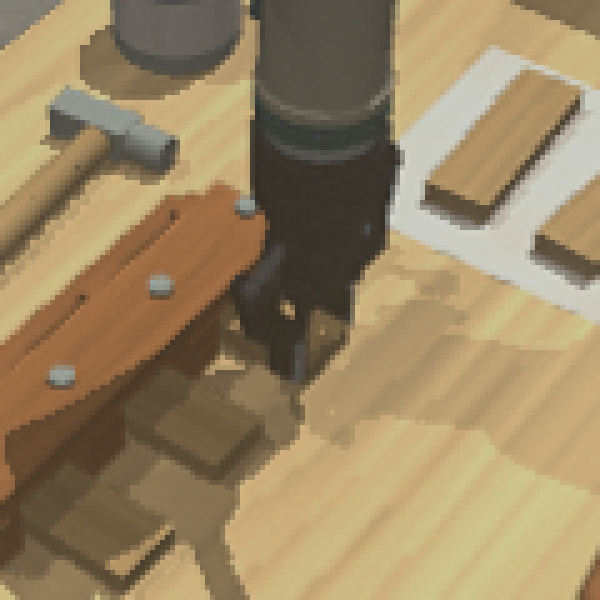

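Call:
arm_command --steps '[[[0,0,0],[-1,0,3],255],[[0,0,0],[-20,0,0],255],[[0,0,0],[-20,0,0],255],[[0,0,0],[-20,0,0],255],[[0,0,0],[0,0,30],255],[[0,0,0],[0,0,30],255],[[0,0,0],[0,0,10],255],[[0,0,0],[0,0,0],255]]' --newtons 60

```text
clock: 18.7
position: [0.5193, -0.106, 0.0489]
ee_rot: [0.0, 1.0, -0.0, 0.0]
contact_force: [0.7, 0.3, -0.3]
width: 0.0436
```

Run:
```python
from h import *
im=snap('side','s11.png');cv2.imwrite('pics/c12.png',cv2.resize(im[90:240,180:420],None,fx=3.3,fy=3.3))
snap('wrist','w11.png')
```

```text
(no output)
```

View pics/c12.png

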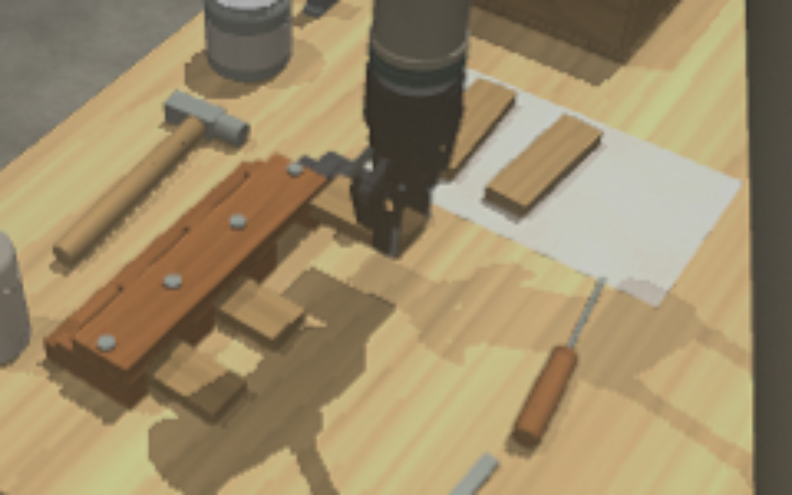

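View pics/w11.png

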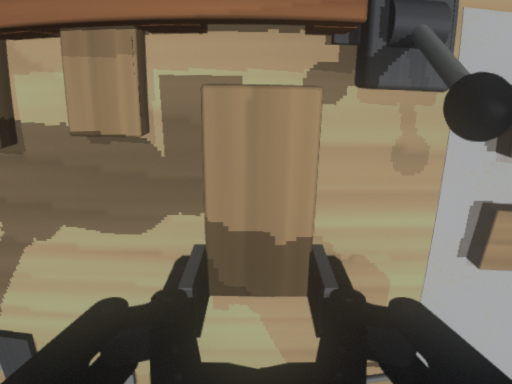

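Call:
arm_command --steps '[[[0,0,0],[5,43,0],255],[[0,0,0],[5,43,0],255],[[0,0,0],[5,43,0],255],[[0,0,0],[5,43,0],255],[[0,0,0],[5,43,0],255],[[0,0,0],[5,43,0],255],[[0,0,0],[5,43,0],255],[[0,0,0],[5,43,0],255],[[0,0,0],[5,43,0],255],[[0,0,0],[0,0,0],255],[[0,0,0],[0,0,0],255]]'

```text
clock: 20.18
position: [0.5632, 0.2802, 0.0473]
ee_rot: [0.001, 1.0, 0.0, -0.001]
contact_force: [0.6, -0.2, -0.0]
width: 0.0431
```

Run:
```python
from h import *
s=telemetry.get_state();print(s['position'],s['ee_rot'])
im=snap('scene','sc12.png');cv2.imwrite('pics/c13.png',cv2.resize(im[150:350,150:400],None,fx=3,fy=3))
snap('wrist','w12.png')
```

```text
[0.56315302 0.28022349 0.04729802] [ 9.19682919e-04  9.99998463e-01  2.15609179e-04 -1.47672906e-03]
```

View pics/c13.png

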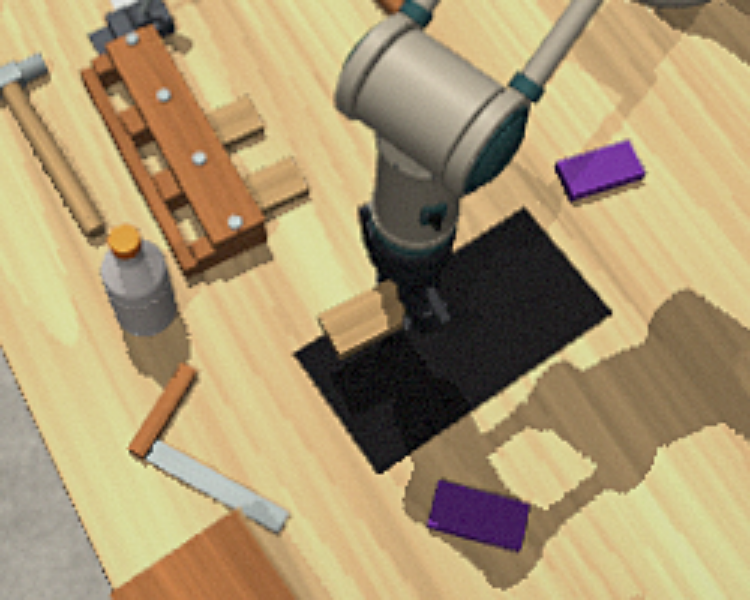

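View pics/w12.png

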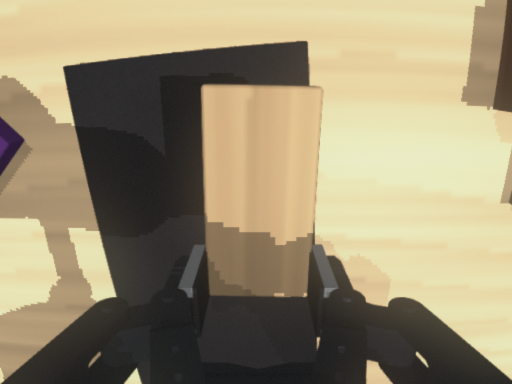

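Run:
```python
from press import *
o=np.array([[295,355],[525,210],[610,313],[382,472]])/3+150
X=onz('scene',o,.003);print(X.round(3).tolist(),X.mean(0))
o=np.array([[65,67],[307,42]]);print(onz('wrist',o,.003).round(3).tolist())
```

```text
[[0.665, 0.256, 0.003], [0.369, 0.234, 0.003], [0.359, 0.377, 0.003], [0.65, 0.402, 0.003]] [0.51077389 0.31726794 0.003     ]
[[0.653, 0.397, 0.003], [0.665, 0.25, 0.003]]
```

Call:
arm_command --steps '[[[0,0,0],[0,10,-30],255],[[0,0,0],[0,0,-25],255],[[0,0,0],[0,0,-10],255],[[0,0,0],[0,0,0],255]]'

```text
clock: 20.78
position: [0.564, 0.29, -0.0166]
ee_rot: [0.0, 1.0, -0.001, -0.001]
contact_force: [0.1, 0.8, 0.2]
width: 0.0432
```

Call:
arm_command --steps '[[[0,0,0],[0,0,-2],255],[[0,0,0],[0,0,0],255]]'

```text
clock: 21.02
position: [0.565, 0.291, -0.0173]
ee_rot: [-0.0, 1.0, -0.0, 0.001]
contact_force: [-1.0, 0.5, -1.1]
width: 0.0429
```

Call:
arm_command --steps '[[[0,0,0],[0,0,-2],255],[[0,0,0],[0,0,0],50],[[0,0,0],[0,0,0],50],[[0,0,0],[0,0,0],50],[[0,0,0],[0,0,40],50],[[0,0,0],[0,0,40],50],[[0,0,0],[2,-38,0],50],[[0,0,0],[2,-38,0],50],[[0,0,0],[2,-38,0],50],[[0,0,0],[2,-38,0],50],[[0,0,0],[2,-38,0],50],[[0,0,0],[2,-38,0],50],[[0,0,0],[2,-38,0],50],[[0,0,0],[2,-38,0],50],[[0,0,0],[0,0,0],50],[[0,0,0],[0,0,0],50]]'

```text
clock: 23.02
position: [0.5801, -0.0127, 0.0598]
ee_rot: [-0.0, 1.0, -0.0, -0.0]
contact_force: [-0.9, 0.5, -0.2]
width: 0.0688
```

Run:
```python
from h import *
s=telemetry.get_state();print(s['position'],s['width'])
snap('wrist','w13.png')
im=snap('scene','sc13.png');cv2.imwrite('pics/c14.png',cv2.resize(im[70:350,150:400],None,fx=2,fy=2))
```

```text
[ 0.58012514 -0.01265488  0.05980815] 0.06882420621435695
```

View pics/w13.png

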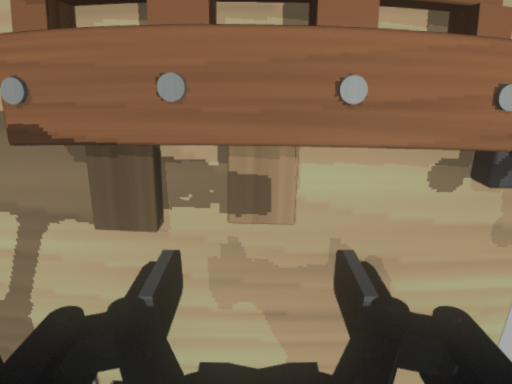

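View pics/c14.png

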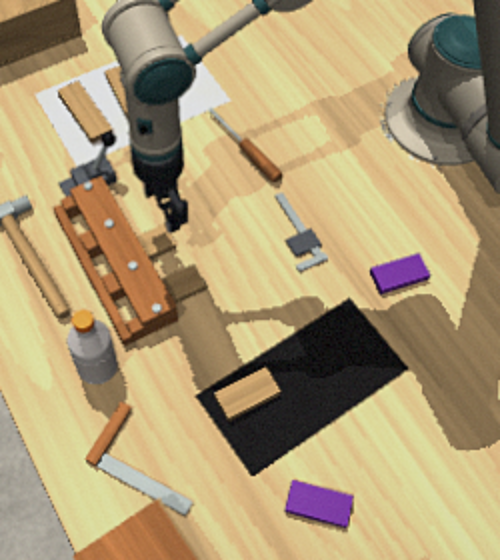

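Call:
arm_command --steps '[[[0,0,0],[0,-4,-40],50],[[0,0,0],[0,0,-30],50],[[0,0,0],[0,0,-11],50],[[0,0,0],[0,0,0],50],[[0,0,0],[0,0,0],255],[[0,0,0],[0,0,0],255],[[0,0,0],[0,0,0],255],[[0,0,0],[0,0,0],255]]'

```text
clock: 24.12
position: [0.5817, -0.0171, -0.0194]
ee_rot: [0.0, 1.0, -0.0, 0.002]
contact_force: [-0.4, 1.3, 6.3]
width: 0.0429
```

Call:
arm_command --steps '[[[0,0,0],[-1,0,3],255],[[0,0,0],[-20,0,0],255],[[0,0,0],[-20,0,0],255],[[0,0,0],[-20,0,0],255],[[0,0,0],[0,0,30],255],[[0,0,0],[0,0,30],255],[[0,0,0],[-15,38,5],255],[[0,0,0],[-15,38,0],255],[[0,0,0],[-15,38,0],255],[[0,0,0],[-15,38,0],255],[[0,0,0],[-15,38,0],255],[[0,0,0],[-15,38,0],255],[[0,0,0],[-15,38,0],255],[[0,0,0],[-15,38,0],255],[[0,0,0],[0,0,0],255],[[0,0,0],[0,0,0],255]]'

```text
clock: 26.12
position: [0.3992, 0.2864, 0.0468]
ee_rot: [0.0, 1.0, 0.0, -0.0]
contact_force: [-0.2, -0.8, -0.6]
width: 0.0428
```

Run:
```python
from h import *
snap('wrist','w14.png')
im=snap('side','s14.png');cv2.imwrite('pics/c15.png',cv2.resize(im[90:350,100:420],None,fx=2.3,fy=2.3))
```

```text
(no output)
```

View pics/w14.png

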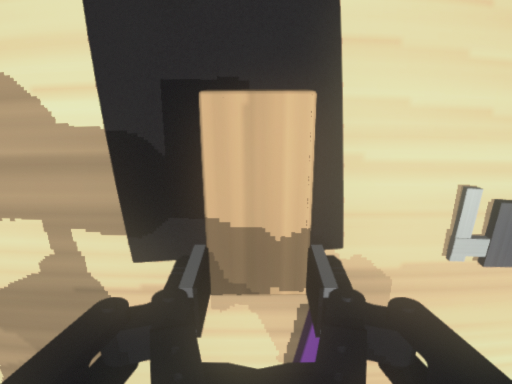

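View pics/c15.png

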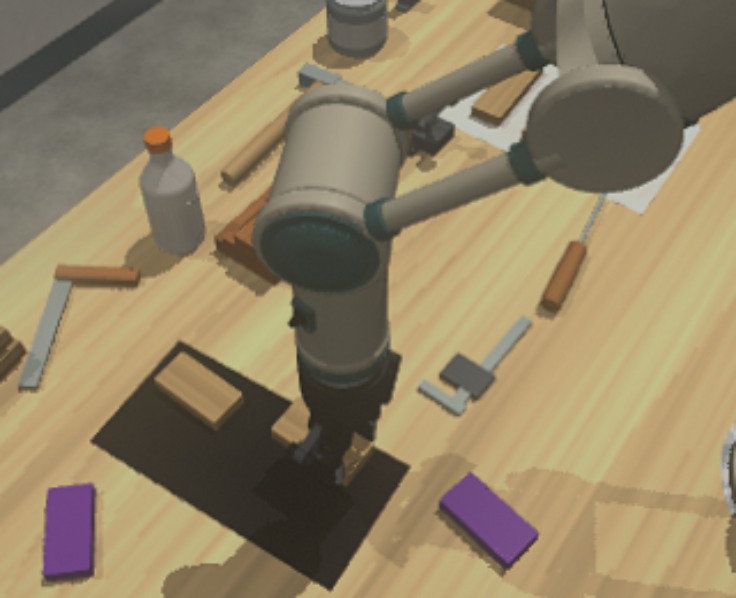

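Call:
arm_command --steps '[[[0,0,0],[5,2,-30],255],[[0,0,0],[0,0,-25],255],[[0,0,0],[0,0,-9],255],[[0,0,0],[0,0,-1],255],[[0,0,0],[0,0,-1],255],[[0,0,0],[0,0,0],50],[[0,0,0],[0,0,0],50],[[0,0,0],[0,0,0],50],[[0,0,0],[0,0,40],50],[[0,0,0],[0,0,40],50],[[0,0,0],[29,-35,0],50],[[0,0,0],[29,-35,0],50],[[0,0,0],[29,-35,0],50],[[0,0,0],[29,-35,0],50],[[0,0,0],[29,-35,0],50],[[0,0,0],[29,-35,0],50],[[0,0,0],[0,0,0],50],[[0,0,0],[0,0,0],50]]'

```text
clock: 28.48
position: [0.5775, 0.079, 0.0602]
ee_rot: [-0.0, 1.0, -0.0, -0.001]
contact_force: [-0.2, 0.3, 0.1]
width: 0.0686
```

Run:
```python
from h import *
s=telemetry.get_state();print(s['position'],s['width'])
snap('wrist','w15.png')
im=snap('scene','sc15.png');cv2.imwrite('pics/c16.png',cv2.resize(im[70:350,150:400],None,fx=2,fy=2))
```

```text
[0.57747367 0.07902645 0.06022004] 0.06855323146056855
```

View pics/w15.png

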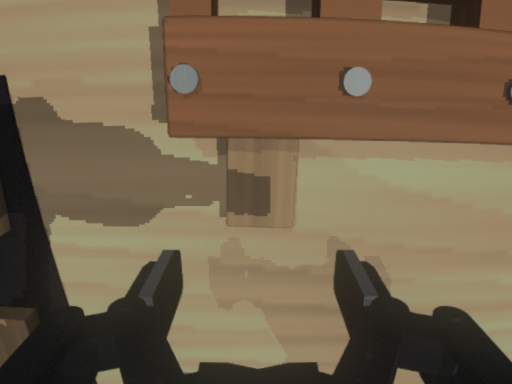

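View pics/c16.png

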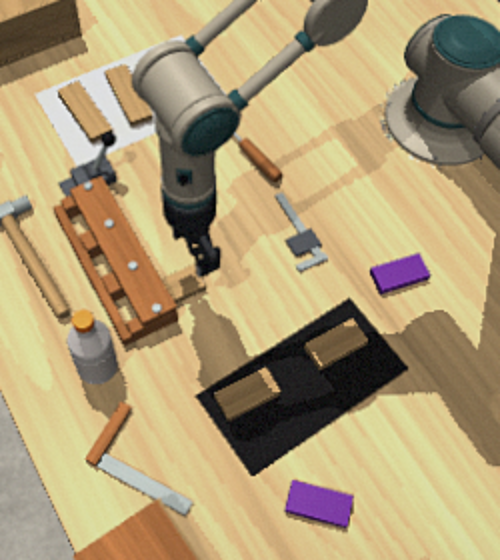

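Call:
arm_command --steps '[[[0,0,0],[0,-3,-40],50],[[0,0,0],[0,0,-30],50],[[0,0,0],[0,0,-11],50],[[0,0,0],[0,0,0],50],[[0,0,0],[0,0,0],255],[[0,0,0],[0,0,0],255],[[0,0,0],[0,0,0],255],[[0,0,0],[0,0,0],255]]'

```text
clock: 29.58
position: [0.5797, 0.0761, -0.0184]
ee_rot: [-0.0, 1.0, -0.0, 0.002]
contact_force: [-0.5, 1.3, 6.3]
width: 0.0429
```

Call:
arm_command --steps '[[[0,0,0],[-1,0,3],255],[[0,0,0],[-20,0,0],255],[[0,0,0],[-20,0,0],255],[[0,0,0],[-20,0,0],255],[[0,0,0],[0,0,30],255],[[0,0,0],[0,0,30],255],[[0,0,0],[-2,40,5],255],[[0,0,0],[-2,40,0],255],[[0,0,0],[-2,40,0],255],[[0,0,0],[-3,40,0],255],[[0,0,0],[-3,39,0],255],[[0,0,0],[-3,39,0],255],[[0,0,0],[-3,39,0],255],[[0,0,0],[0,0,0],255],[[0,0,0],[0,0,0],255]]'

```text
clock: 31.45
position: [0.4988, 0.3523, 0.0476]
ee_rot: [0.001, 1.0, 0.0, -0.0]
contact_force: [0.3, -1.1, -0.8]
width: 0.0429
```

Run:
```python
from h import *
snap('wrist','w16.png')
```

```text
(no output)
```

View pics/w16.png

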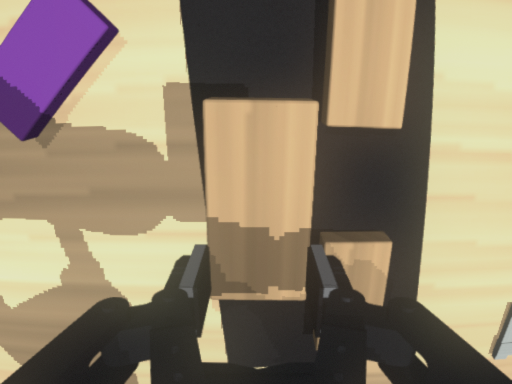

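Run:
```python
from h import *
print(onz('wrist',[[322,242],[391,240],[327,127],[404,127]],.018).round(4)); print(onz('wrist',[[183,30],[205,180],[435,20],[410,300]],.003).round(4))
print(onz('wrist',[[205,101],[317,102],[208,297],[307,299]],.018+.067).round(4))
```

```text
[[0.4788 0.3105 0.018 ]
 [0.4797 0.2651 0.018 ]
 [0.5523 0.3117 0.018 ]
 [0.5528 0.2659 0.018 ]]
[[0.6072 0.3951 0.003 ]
 [0.5162 0.386  0.003 ]
 [0.6151 0.2463 0.003 ]
 [0.4214 0.2366 0.003 ]]
[[0.571  0.3716 0.085 ]
 [0.5706 0.3295 0.085 ]
 [0.4846 0.3746 0.085 ]
 [0.4834 0.3295 0.085 ]]
```

Call:
arm_command --steps '[[[0,0,0],[2,-2,-30],255],[[0,0,0],[0,0,-24],255],[[0,0,0],[0,0,-9],255],[[0,0,0],[0,0,-1],255],[[0,0,0],[0,0,-1],255],[[0,0,0],[0,0,0],85],[[0,0,0],[0,0,0],85],[[0,0,0],[0,0,0],85],[[0,0,0],[0,0,40],85],[[0,0,0],[0,0,50],85],[[0,0,0],[0,0,40],50],[[0,0,0],[0,0,0],50]]'

```text
clock: 33.0
position: [0.5038, 0.3523, 0.1167]
ee_rot: [-0.002, 1.0, -0.0, 0.004]
contact_force: [0.5, -0.8, -0.6]
width: 0.0689
```

Run:
```python
from h import *
s=telemetry.get_state();print(s['position'],s['width'])
snap('wrist','w17.png')
im=snap('scene','sc17.png');cv2.imwrite('pics/c17.png',cv2.resize(im[70:350,150:400],None,fx=2,fy=2))
for n in ['scene']:
    for r in finder.cut_out(n,'slat1'):
        if r['score']<.3: continue
        c=max(cv2.findContours(r['pixels'].astype(np.uint8),cv2.RETR_EXTERNAL,cv2.CHAIN_APPROX_NONE)[0],key=cv2.contourArea)
        rb=cv2.minAreaRect(c);print(n,r['score'],rb,onz(n,[rb[0]],.012).round(3),onz(n,cv2.boxPoints(rb),.012)[:,:2].round(3).tolist())
```

```text
[0.50376311 0.35233915 0.11668435] 0.06893940644670418
scene 0.64 ((220.80003356933594, 115.60002136230469), (32.199378967285156, 13.416406631469727), 63.43495178222656) [[ 0.467 -0.321  0.012]] [[0.486, -0.399], [0.431, -0.405], [0.45, -0.247], [0.501, -0.243]]
scene 0.64 ((192.31756591796875, 125.34458923339844), (31.61935806274414, 11.973505973815918), 54.462318420410156) [[ 0.581 -0.331  0.012]] [[0.609, -0.4], [0.562, -0.414], [0.555, -0.264], [0.6, -0.252]]
```

View pics/c17.png

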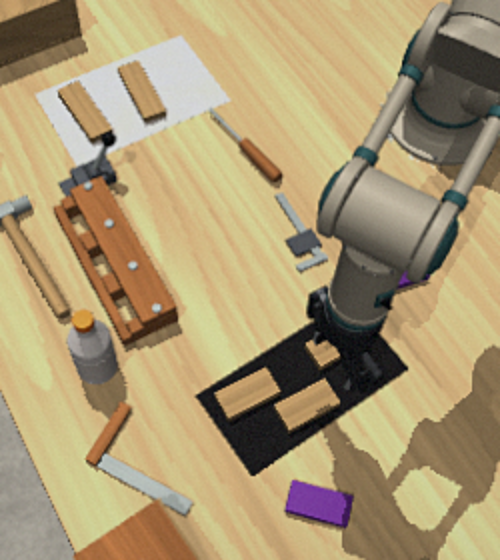

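Call:
arm_command --steps '[[[0,0,0.1208],[1,-50,20],50],[[0,0,0.1208],[1,-50,20],50],[[0,0,0.1208],[1,-50,20],50],[[0,0,0.1208],[1,-50,0],50],[[0,0,0.1208],[1,-50,0],50],[[0,0,0.1208],[1,-50,0],50],[[0,0,0.1208],[1,-50,0],50],[[0,0,0.1208],[1,-50,0],50],[[0,0,0.1208],[1,-50,0],50],[[0,0,0.1208],[1,-50,0],50],[[0,0,0.1208],[1,-50,0],50],[[0,0,0.1208],[1,-50,0],50],[[0,0,0.1208],[1,-50,0],50],[[0,0,0],[0,0,0],50],[[0,0,0],[0,0,0],50]]'

```text
clock: 35.02
position: [0.5133, -0.2981, 0.1709]
ee_rot: [-0.002, 0.708, 0.706, 0.0]
contact_force: [-0.8, -0.1, -1.0]
width: 0.0688
```

```bash
cat > slats.py <<'E'
from h import *
def slats(f):
    s=telemetry.get_state();print(s['clock'],s['position'].round(4),s['ee_rot'].round(3),s['width'],'q6',s['qpos'][5])
    im=snap('wrist',f)
    for r in finder.cut_out('wrist','slat1'):
        if r['score']<.3: continue
        m=r['pixels'].astype(np.uint8)
        c=max(cv2.findContours(m,cv2.RETR_EXTERNAL,cv2.CHAIN_APPROX_NONE)[0],key=cv2.contourArea)
        X=onz('wrist',c.reshape(-1,2),.018)[:,:2]
        rb=cv2.minAreaRect((X*1000).astype(np.float32))
        print(round(r['score'],2),np.round(rb[0],1),np.round(rb[1],1),round(rb[2],1),cv2.boxPoints(rb).round(0).tolist())
    return im
E
python3 -c "
from slats import *
slats('w18.png')"
```

```text
35.025 [ 0.5133 -0.2981  0.1709] [-0.002  0.708  0.706  0.   ] 0.06884478160890553 q6 -0.6420502183528248
0.83 [ 580.3 -333.9] [ 47.3 142.3] 3.1 [[553.0, -264.0], [560.0, -406.0], [608.0, -404.0], [600.0, -262.0]]
0.59 [ 466.9 -326.7] [142.8  46.1] 85.8 [[439.0, -396.0], [485.0, -400.0], [495.0, -257.0], [449.0, -254.0]]
0.39 [ 657.7 -179.9] [137.3  68.7] 4.1 [[587.0, -151.0], [592.0, -219.0], [729.0, -209.0], [724.0, -141.0]]
```

View pics/w18.png

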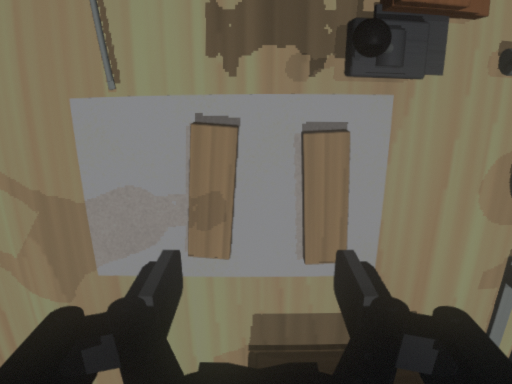

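Run:
```python
from h import *
for z in (0,.06,.1): print(z,onz('wrist',[[250,315],[350,315],[250,345]],z).round(3).tolist())
print(onz('scene',[[189,68],[188,95],[138,97],[137,75]],0).round(3).tolist(), onz('scene',[[189,68],[138,75]],.08).round(3).tolist())
```

```text
0 [[0.503, -0.486, 0.0], [0.624, -0.487, 0.0], [0.503, -0.532, 0.0]]
0.06 [[0.505, -0.439, 0.06], [0.605, -0.44, 0.06], [0.505, -0.477, 0.06]]
0.1 [[0.506, -0.407, 0.1], [0.592, -0.408, 0.1], [0.506, -0.44, 0.1]]
[[0.461, -0.637, 0.0], [0.529, -0.494, 0.0], [0.708, -0.585, 0.0], [0.668, -0.71, 0.0]] [[0.488, -0.549, 0.08], [0.678, -0.615, 0.08]]
```

Call:
arm_command --steps '[[[0,0,-0.035],[-25,-40,-40],50],[[0,0,-0.035],[-25,-41,-40],50],[[0,0,0],[0,0,-40],50],[[0,0,0],[0,0,-20],50],[[0,0,0],[0,0,0],50]]'

```text
clock: 35.75
position: [0.4634, -0.3777, 0.0312]
ee_rot: [-0.002, 0.731, 0.682, 0.0]
contact_force: [0.4, -0.2, 0.2]
width: 0.0689
```

```bash
python3 -c "
from slats import *
slats('w19.png')"
```

```text
35.75 [ 0.4634 -0.3777  0.0312] [-0.002  0.731  0.682  0.   ] 0.0688691910643728 q6 -0.731018420765797
0.66 [ 579.7 -337.8] [ 52.5 141.2] 3.0 [[550.0, -269.0], [557.0, -410.0], [610.0, -407.0], [602.0, -266.0]]
0.59 [ 467.  -330.7] [140.1  45.2] 84.9 [[438.0, -398.0], [483.0, -402.0], [496.0, -263.0], [451.0, -259.0]]
```

View pics/w19.png

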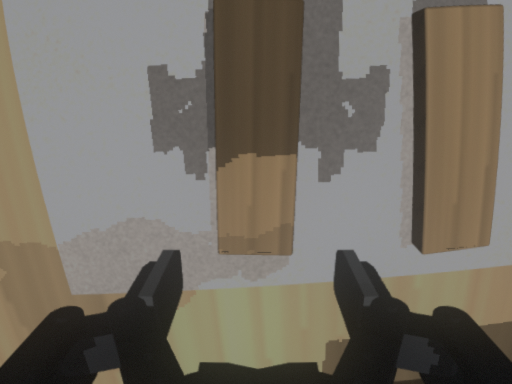

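Call:
arm_command --steps '[[[0,0,0],[0,-2,-30],50],[[0,0,0],[0,0,-22],50],[[0,0,0],[0,0,0],50],[[0,0,0],[0,0,0],255],[[0,0,0],[0,0,0],255],[[0,0,0],[0,0,0],255],[[0,0,0],[0,0,0],255]]' --newtons 80

```text
clock: 36.72
position: [0.4655, -0.383, -0.0166]
ee_rot: [0.002, 0.732, 0.682, 0.0]
contact_force: [-1.3, 0.8, 5.7]
width: 0.0418
```

Call:
arm_command --steps '[[[0,0,0],[0,0,30],255],[[0,0,0],[0,0,30],255],[[0,0,-0.125],[2,38,0],255],[[0,0,-0.125],[2,38,0],255],[[0,0,-0.125],[2,38,0],255],[[0,0,-0.125],[2,38,0],255],[[0,0,-0.125],[2,38,0],255],[[0,0,-0.125],[2,38,0],255],[[0,0,-0.125],[2,38,0],255],[[0,0,-0.125],[2,38,0],255],[[0,0,-0.125],[2,38,0],255],[[0,0,-0.125],[2,38,0],255],[[0,0,-0.125],[2,38,0],255],[[0,0,-0.125],[2,38,0],255],[[0,0,0],[0,0,0],255],[[0,0,0],[0,0,0],255]]'

```text
clock: 38.72
position: [0.4887, 0.0737, 0.0415]
ee_rot: [0.0, 1.0, 0.001, 0.001]
contact_force: [0.4, 0.0, -0.9]
width: 0.0415
```

Run:
```python
from h import *
s=telemetry.get_state();print(s['position'],s['ee_rot'],s['width'])
snap('wrist','w20.png')
im=snap('side','s20.png');cv2.imwrite('pics/c20.png',cv2.resize(im[90:290,150:420],None,fx=2.7,fy=2.7))
```

```text
[0.48865272 0.07368053 0.04152704] [3.04641619e-04 9.99999326e-01 9.14144293e-04 6.48222310e-04] 0.041473624711530196
```

View pics/w20.png

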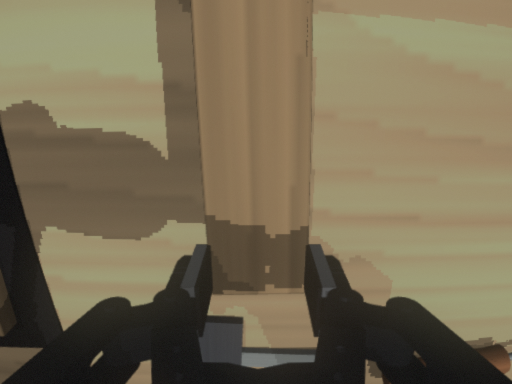

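View pics/c20.png

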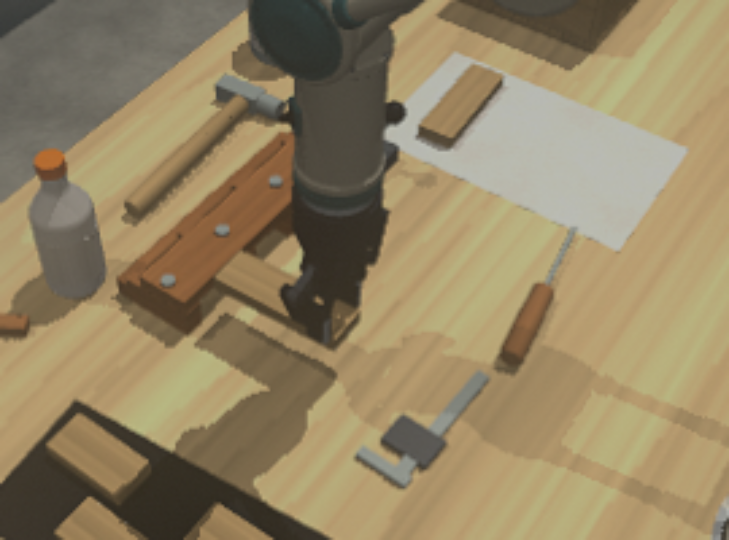

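Call:
arm_command --steps '[[[0,0,0],[0,1,-30],255],[[0,0,0],[0,0,-20],255],[[0,0,0],[0,0,-7],255],[[0,0,0],[0,0,0],255],[[0,0,0],[10,0,0],255],[[0,0,0],[10,0,0],255],[[0,0,0],[10,0,0],255],[[0,0,0],[0,0,0],255]]'

```text
clock: 39.83
position: [0.5199, 0.0749, -0.0161]
ee_rot: [0.0, 1.0, 0.0, 0.001]
contact_force: [-0.3, 0.0, -0.5]
width: 0.0417
```

Call:
arm_command --steps '[[[0,0,0],[10,0,0],255],[[0,0,0],[10,0,0],255],[[0,0,0],[10,0,0],255],[[0,0,0],[10,0,0],255],[[0,0,0],[0,0,0],255]]'

```text
clock: 40.45
position: [0.5596, 0.0749, -0.0162]
ee_rot: [0.0, 1.0, 0.0, 0.001]
contact_force: [0.5, 0.2, -1.1]
width: 0.0418
```

Run:
```python
from h import *
snap('wrist','w21.png')
im=snap('side','s21.png');cv2.imwrite('pics/c21.png',cv2.resize(im[90:290,150:420],None,fx=2.7,fy=2.7))
```

```text
(no output)
```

View pics/w21.png

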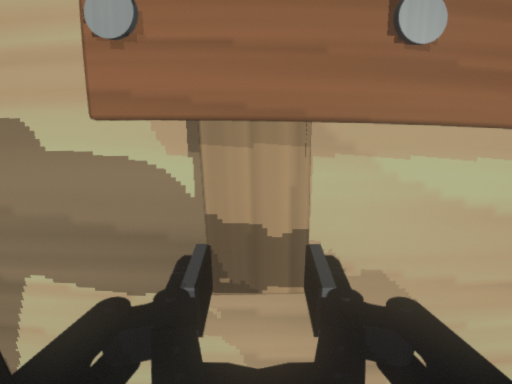

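View pics/c21.png

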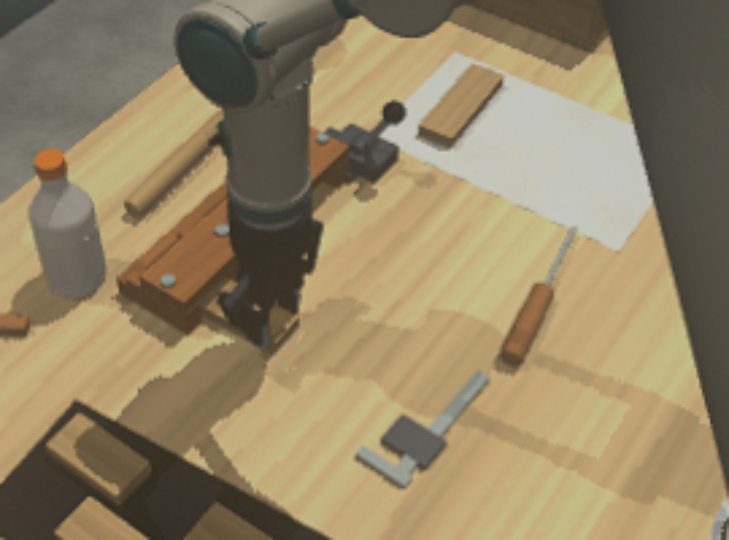

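Slat is entering bay 1 cleanly; press on to the stop.

Call:
arm_command --steps '[[[0,0,0],[6,0,0],255],[[0,0,0],[6,0,0],255],[[0,0,0],[4,0,0],255],[[0,0,0],[3,0,0],255]]'

```text
clock: 41.05
position: [0.5776, 0.075, -0.0162]
ee_rot: [0.0, 1.0, 0.0, -0.0]
contact_force: [0.1, -0.4, -1.4]
width: 0.0419
```

Call:
arm_command --steps '[[[0,0,0],[2,0,0],255],[[0,0,0],[2,0,0],255]]'

```text
clock: 41.3
position: [0.5813, 0.0749, -0.0162]
ee_rot: [0.0, 1.0, 0.0, -0.0]
contact_force: [-0.2, 0.3, -0.5]
width: 0.0416
```

Call:
arm_command --steps '[[[0,0,0],[1.5,0,0],255],[[0,0,0],[1.5,0,0],255]]'

```text
clock: 41.55
position: [0.5823, 0.075, -0.0166]
ee_rot: [-0.0, 1.0, 0.0, -0.002]
contact_force: [-5.2, 0.2, 2.1]
width: 0.042
```

Call:
arm_command --steps '[[[0,0,0],[1.5,0,0],255],[[0,0,0],[0,0,0],255]]'

```text
clock: 41.8
position: [0.5822, 0.075, -0.0166]
ee_rot: [0.0, 1.0, 0.0, -0.003]
contact_force: [-6.7, 0.9, 2.5]
width: 0.0422
```

Call:
arm_command --steps '[[[0,0,0],[-1,0,0],50],[[0,0,0],[0,0,0],50],[[0,0,0],[0,0,0],50],[[0,0,0],[0,0,30],50],[[0,0,0],[0,0,20],50],[[0,0,0],[-25,0,0],255],[[0,0,0],[-25,0,0],255],[[0,0,0],[0,0,0],255],[[0,0,0],[0,0,-30],255],[[0,0,0],[0,0,-20],255],[[0,0,0],[0,0,0],255],[[0,0,0],[10,0,0],255],[[0,0,0],[5,0,0],255]]'

```text
clock: 43.42
position: [0.5525, 0.075, -0.0151]
ee_rot: [0.0, 1.0, 0.0, 0.002]
contact_force: [0.1, -0.1, -0.1]
width: 0.0
```

Call:
arm_command --steps '[[[0,0,0],[3,0,0],255],[[0,0,0],[3,0,0],255]]'

```text
clock: 43.68
position: [0.5562, 0.0749, -0.0158]
ee_rot: [0.0, 1.0, 0.0, 0.0]
contact_force: [-0.9, 0.1, 0.5]
width: -0.0001
```

Call:
arm_command --steps '[[[0,0,0],[2,0,0],255],[[0,0,0],[1,0,0],255]]'

```text
clock: 43.92
position: [0.5562, 0.075, -0.0164]
ee_rot: [0.0, 1.0, 0.0, -0.002]
contact_force: [-5.8, 0.6, 5.2]
width: 0.0001
```

Call:
arm_command --steps '[[[0,0,0],[2,0,0],255],[[0,0,0],[0,0,0],255]]'

```text
clock: 44.18
position: [0.5561, 0.0751, -0.0166]
ee_rot: [0.0, 1.0, 0.0, -0.004]
contact_force: [-8.8, 1.3, 5.7]
width: 0.0003
```

Run:
```python
from h import *
im=snap('side','s22.png');cv2.imwrite('pics/c22.png',cv2.resize(im[90:290,150:420],None,fx=2.7,fy=2.7))
```

```text
(no output)
```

View pics/c22.png

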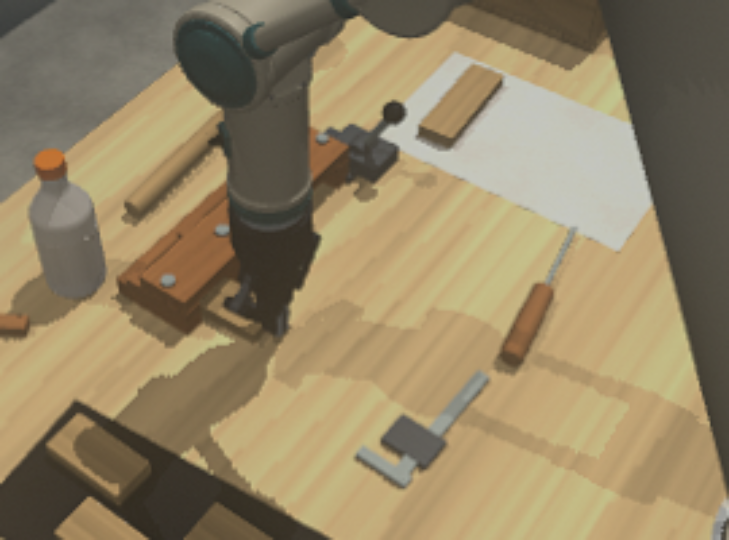

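Call:
arm_command --steps '[[[0,0,0],[-15,0,0],255],[[0,0,0],[0,0,50],255],[[0,0,0],[0,0,50],255],[[0,0,0.157],[-2,-37,45],50],[[0,0,0.157],[-2,-37,45],50],[[0,0,0.157],[-2,-37,0],50],[[0,0,0.157],[-2,-37,0],50],[[0,0,0.157],[-2,-37,0],50],[[0,0,0.157],[-2,-37,0],50],[[0,0,0.157],[-2,-37,0],50],[[0,0,0.157],[-2,-37,0],50],[[0,0,0.157],[-2,-37,0],50],[[0,0,0.157],[-2,-37,0],50],[[0,0,0],[0,0,0],50],[[0,0,0],[0,0,0],50]]'

```text
clock: 46.1
position: [0.5257, -0.2947, 0.1737]
ee_rot: [0.0, 0.708, 0.706, 0.0]
contact_force: [0.1, 0.0, -0.0]
width: 0.0684
```

```bash
python3 -c "
from slats import *
slats('w23.png')
im=snap('scene','sc23.png');cv2.imwrite('pics/c23.png',cv2.resize(im[70:350,150:400],None,fx=2,fy=2))
"
```

```text
46.1 [ 0.5257 -0.2947  0.1737] [0.    0.708 0.706 0.   ] 0.0684400599976586 q6 -0.6249155314153569
0.82 [ 579.7 -333. ] [ 48.2 143.1] 3.2 [[552.0, -263.0], [560.0, -406.0], [608.0, -403.0], [600.0, -260.0]]
```

View pics/w23.png

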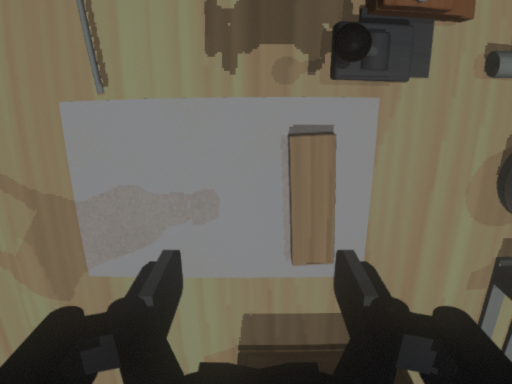

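View pics/c23.png

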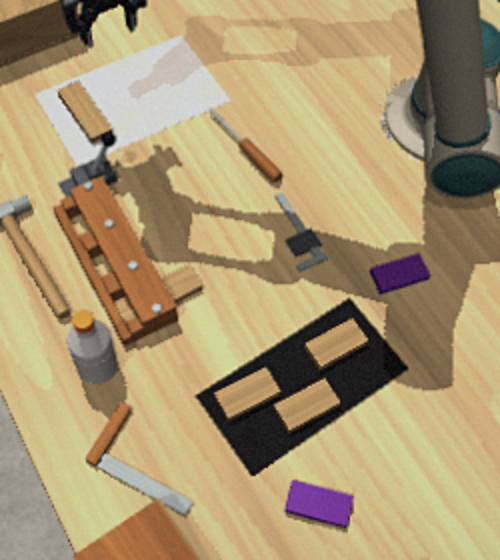

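Call:
arm_command --steps '[[[0,0,0.028],[19,-31,-35],50],[[0,0,0.028],[19,-31,-35],50],[[0,0,0],[19,-31,-35],50],[[0,0,0],[0,0,-30],50],[[0,0,0],[0,0,0],50]]'

```text
clock: 46.88
position: [0.5812, -0.3858, 0.0358]
ee_rot: [-0.003, 0.687, 0.727, -0.0]
contact_force: [-0.1, 0.5, 0.6]
width: 0.0687
```

```bash
python3 -c "
from slats import *
slats('w24.png')
"
```

```text
46.875 [ 0.5812 -0.3858  0.0358] [-0.003  0.687  0.727 -0.   ] 0.06865197384731853 q6 -0.7418213508746792
0.88 [ 582.7 -337.7] [ 45.7 140.6] 2.8 [[556.0, -269.0], [563.0, -409.0], [609.0, -407.0], [602.0, -266.0]]
```

View pics/w24.png

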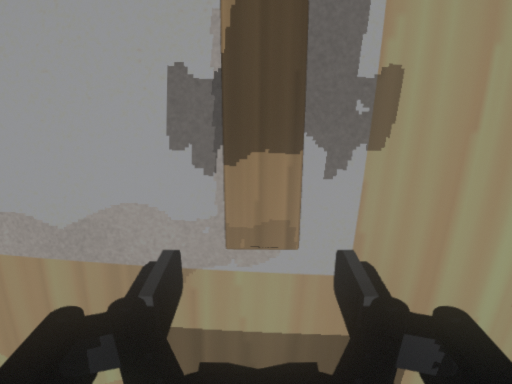

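Call:
arm_command --steps '[[[0,0,0],[3,-2,-30],50],[[0,0,0],[0,0,-26],50],[[0,0,0],[0,0,0],50],[[0,0,0],[0,0,0],255],[[0,0,0],[0,0,0],255],[[0,0,0],[0,0,0],255],[[0,0,0],[0,0,0],255]]'

```text
clock: 47.85
position: [0.5873, -0.391, -0.0137]
ee_rot: [0.002, 0.687, 0.726, 0.0]
contact_force: [-1.0, 0.6, 5.5]
width: 0.0409
```

Call:
arm_command --steps '[[[0,0,0],[0,0,30],255],[[0,0,0],[0,0,30],255],[[0,0,0],[-37,0,0],255],[[0,0,0],[-37,0,0],255],[[0,0,0],[-37,0,0],255],[[0,0,-0.1626],[1,37,0],255],[[0,0,-0.1626],[1,37,0],255],[[0,0,-0.1626],[1,37,0],255],[[0,0,-0.1626],[1,38,0],255],[[0,0,-0.1626],[1,38,0],255],[[0,0,-0.1626],[1,38,0],255],[[0,0,-0.1626],[1,38,0],255],[[0,0,-0.1626],[1,38,0],255],[[0,0,-0.1626],[1,37,0],255],[[0,0,-0.1626],[1,37,0],255],[[0,0,0],[0,0,0],255],[[0,0,0],[0,0,0],255]]'

```text
clock: 49.98
position: [0.4856, -0.0155, 0.0439]
ee_rot: [0.001, 1.0, 0.001, 0.001]
contact_force: [0.4, -0.8, -0.3]
width: 0.0401
```

Run:
```python
from h import *
s=telemetry.get_state();print(s['position'],s['ee_rot'],s['width'])
snap('wrist','w25.png')
im=snap('side','s25.png');cv2.imwrite('pics/c25.png',cv2.resize(im[90:290,150:420],None,fx=2.7,fy=2.7))
```

```text
[ 0.4856382  -0.01547506  0.04387907] [5.22387213e-04 9.99998629e-01 1.04647284e-03 1.17201549e-03] 0.04011451396231797
```

View pics/w25.png

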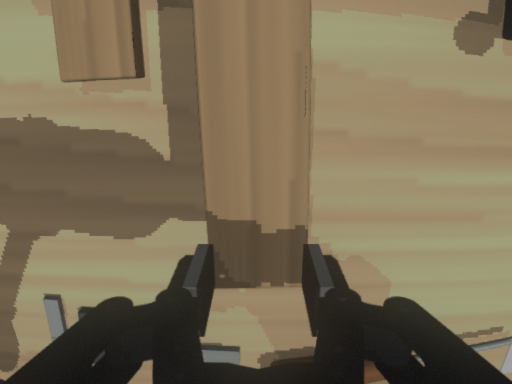

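View pics/c25.png

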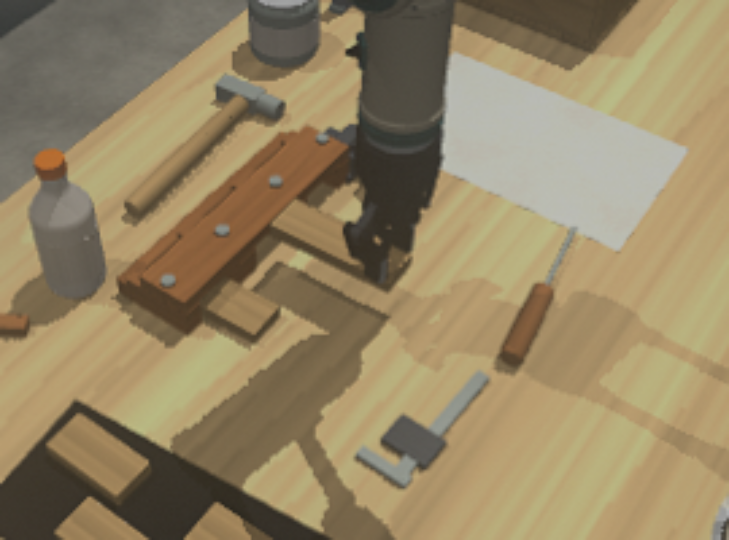

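Call:
arm_command --steps '[[[0,0,0],[0,-1,-30],255],[[0,0,0],[0,0,-20],255],[[0,0,0],[0,0,-7],255],[[0,0,0],[0,0,0],255],[[0,0,0],[10,0,0],255],[[0,0,0],[10,0,0],255],[[0,0,0],[10,0,0],255],[[0,0,0],[0,0,0],255]]'

```text
clock: 51.08
position: [0.517, -0.0164, -0.0137]
ee_rot: [0.0, 1.0, 0.0, 0.001]
contact_force: [0.5, -0.2, 3.8]
width: 0.0403
```

Call:
arm_command --steps '[[[0,0,0],[10,0,0],255],[[0,0,0],[10,0,0],255],[[0,0,0],[10,0,0],255],[[0,0,0],[10,0,0],255],[[0,0,0],[0,0,0],255]]'

```text
clock: 51.7
position: [0.5558, -0.0161, -0.0137]
ee_rot: [0.0, 1.0, 0.0, 0.0]
contact_force: [-1.1, -0.2, 5.1]
width: 0.0404
```

Call:
arm_command --steps '[[[0,0,0],[6,0,0],255],[[0,0,0],[6,0,0],255],[[0,0,0],[5,0,0],255],[[0,0,0],[0,0,0],255]]'

```text
clock: 52.2
position: [0.5715, -0.0161, -0.0137]
ee_rot: [0.0, 1.0, 0.0, -0.001]
contact_force: [-3.5, 0.3, 7.1]
width: 0.0405
```

Call:
arm_command --steps '[[[0,0,0],[3,0,0],255],[[0,0,0],[2,0,0],255],[[0,0,0],[2,0,0],255]]'

```text
clock: 52.58
position: [0.5771, -0.016, -0.0137]
ee_rot: [0.0, 1.0, 0.0, -0.002]
contact_force: [-5.2, 0.7, 8.2]
width: 0.0404
```

Call:
arm_command --steps '[[[0,0,0],[1,0,1],255],[[0,0,0],[1.5,0,0],255],[[0,0,0],[0,0,0],255]]'

```text
clock: 52.95
position: [0.5795, -0.0158, -0.0136]
ee_rot: [-0.0, 1.0, 0.0, -0.002]
contact_force: [-6.4, 0.4, 3.1]
width: 0.0403
```

Call:
arm_command --steps '[[[0,0,0],[2,0,0],255],[[0,0,0],[0,0,0],255]]'

```text
clock: 53.2
position: [0.5794, -0.0158, -0.0137]
ee_rot: [-0.0, 1.0, 0.0, -0.004]
contact_force: [-8.4, -0.3, 6.0]
width: 0.0403
```

Seated against the stop; release, then confirm with a closed-finger push on the end.

Call:
arm_command --steps '[[[0,0,0],[-2,0,0],50],[[0,0,0],[0,0,0],50],[[0,0,0],[0,0,0],50],[[0,0,0],[0,0,30],50],[[0,0,0],[0,0,20],50],[[0,0,0],[-23,0,0],255],[[0,0,0],[-25,0,0],255],[[0,0,0],[0,0,0],255],[[0,0,0],[0,0,-30],255],[[0,0,0],[0,0,-22],255],[[0,0,0],[0,0,0],255],[[0,0,0],[10,0,0],255],[[0,0,0],[8,0,0],255],[[0,0,0],[3,0,0],255]]'

```text
clock: 54.95
position: [0.5551, -0.0161, -0.0145]
ee_rot: [0.0, 1.0, 0.0, 0.0]
contact_force: [-2.4, -0.9, 2.6]
width: -0.0002
```

Call:
arm_command --steps '[[[0,0,0],[3,0,0],255],[[0,0,0],[2,0,0],255]]'

```text
clock: 55.2
position: [0.555, -0.0158, -0.0154]
ee_rot: [-0.0, 1.0, 0.0, -0.004]
contact_force: [-9.8, -1.0, 6.7]
width: 0.0001
```

Call:
arm_command --steps '[[[0,0,0],[2,0,0],255],[[0,0,0],[0,0,0],255]]'

```text
clock: 55.45
position: [0.555, -0.0157, -0.0156]
ee_rot: [-0.0, 1.0, 0.001, -0.006]
contact_force: [-10.5, -0.4, 8.0]
width: 0.0
```

Call:
arm_command --steps '[[[0,0,0],[-20,0,0],255],[[0,0,0],[0,0,50],255],[[0,0,0],[0,0,50],255],[[0,0,0],[0,-44,20],255],[[0,0,0],[0,-44,0],255],[[0,0,0],[0,-44,0],255],[[0,0,0],[0,-44,0],255],[[0,0,0],[0,0,0],255]]'

```text
clock: 56.45
position: [0.5421, -0.1954, 0.1051]
ee_rot: [0.001, 1.0, -0.002, 0.001]
contact_force: [-0.6, 0.5, 0.6]
width: 0.0002
```

Run:
```python
from h import *
s=telemetry.get_state();print(s['position'])
snap('wrist','w26.png')
im=snap('scene','sc26.png');cv2.imwrite('pics/c26.png',cv2.resize(im[70:350,150:400],None,fx=2,fy=2))
im=snap('side','s26.png');cv2.imwrite('pics/c27.png',cv2.resize(im[90:350,110:420],None,fx=2.3,fy=2.3))
```

```text
[ 0.54214412 -0.19538828  0.10509817]
```

View pics/w26.png

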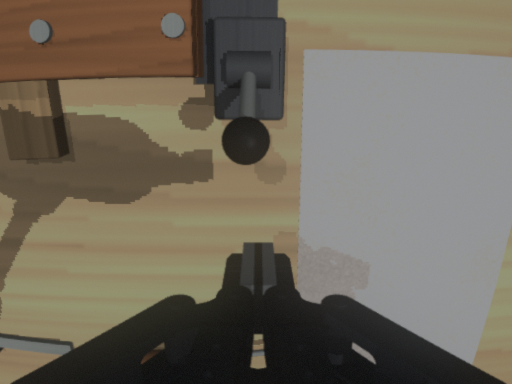

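View pics/c26.png

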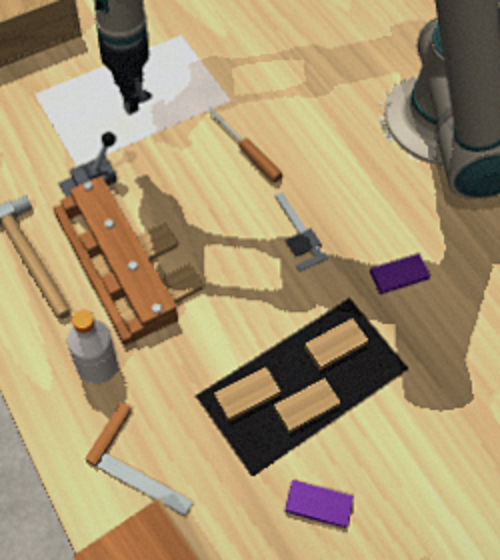

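View pics/c27.png

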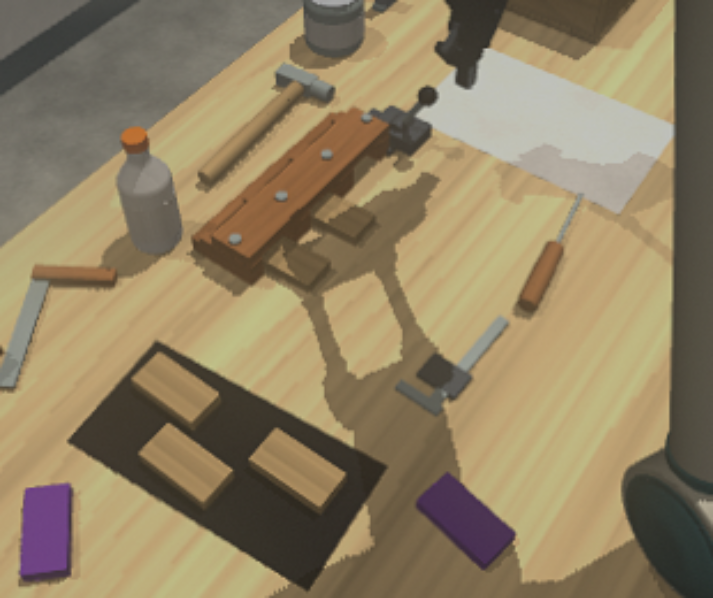

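Call:
arm_command --steps '[[[0,0,0],[-4,4,-24],255],[[0,0,0],[0,0,-24],255],[[0,0,0],[0,0,0],255],[[0,0,0],[10,0,0],255],[[0,0,0],[8,0,0],255],[[0,0,0],[8,0,0],255],[[0,0,0],[8,0,0],255],[[0,0,0],[8,0,0],255],[[0,0,0],[8,0,0],255],[[0,0,0],[8,0,0],255],[[0,0,0],[8,0,0],255],[[0,0,0],[8,0,0],255],[[0,0,0],[8,0,0],255],[[0,0,0],[8,0,0],255],[[0,0,0],[8,0,0],255],[[0,0,0],[0,0,0],255]]'

```text
clock: 58.6
position: [0.6362, -0.188, 0.0567]
ee_rot: [0.0, 1.0, 0.0, 0.0]
contact_force: [0.1, 0.6, 0.4]
width: 0.0002
```

Call:
arm_command --steps '[[[0,0,0],[3,0,0],255],[[0,0,0],[3,0,0],255]]'

```text
clock: 58.85
position: [0.641, -0.188, 0.0567]
ee_rot: [-0.0, 1.0, 0.0, -0.0]
contact_force: [-1.2, 0.5, -1.0]
width: -0.0001
```

Call:
arm_command --steps '[[[0,0,0],[3,0,0],255],[[0,0,0],[0,0,0],255]]'

```text
clock: 59.1
position: [0.6438, -0.188, 0.0567]
ee_rot: [-0.0, 1.0, 0.0, -0.001]
contact_force: [-1.1, 0.5, -0.6]
width: -0.0003
```

Call:
arm_command --steps '[[[0,0,0],[2,0,0],255],[[0,0,0],[2,0,0],255]]'

```text
clock: 59.35
position: [0.644, -0.1879, 0.0565]
ee_rot: [-0.0, 1.0, 0.0, -0.004]
contact_force: [-11.0, -0.1, 5.4]
width: -0.0
```

Call:
arm_command --steps '[[[0,0,0],[2,0,0],255],[[0,0,0],[0,0,0],255]]'

```text
clock: 59.6
position: [0.644, -0.1879, 0.0566]
ee_rot: [-0.0, 1.0, 0.0, -0.006]
contact_force: [-14.3, -1.0, 6.6]
width: 0.0002
```

Call:
arm_command --steps '[[[0,0,0],[2,0,0],255],[[0,0,0],[0,0,0],255]]'

```text
clock: 59.85
position: [0.644, -0.1879, 0.0565]
ee_rot: [-0.0, 1.0, 0.0, -0.008]
contact_force: [-17.1, -1.3, 8.4]
width: -0.0001
```

End stop reached (position holds while the force rises). Back off, rise, and check.

Call:
arm_command --steps '[[[0,0,0],[-10,0,0],255],[[0,0,0],[-20,0,0],255],[[0,0,0],[-20,0,0],255],[[0,0,0],[0,0,50],255],[[0,0,0],[0,0,50],255],[[0,0,0],[0,0,50],255],[[0,0,0],[0,20,50],255],[[0,0,0],[20,30,40],255],[[0,0,0],[20,30,10],255],[[0,0,0],[0,0,0],255],[[0,0,0],[0,0,0],255]]'

```text
clock: 61.22
position: [0.6423, -0.1083, 0.3064]
ee_rot: [0.0, 1.0, 0.0, 0.0]
contact_force: [-0.9, -0.2, -0.3]
width: 0.0002
```

Run:
```python
from press import *
im=snap('wrist','w30.png');cv2.imwrite('pics/w30.png',cv2.resize(im,None,fx=1.5,fy=1.5))
im=snap('side','s30.png');cv2.imwrite('pics/c30.png',cv2.resize(im[90:240,180:420],None,fx=3.3,fy=3.3))
```

```text
(no output)
```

View pics/w30.png

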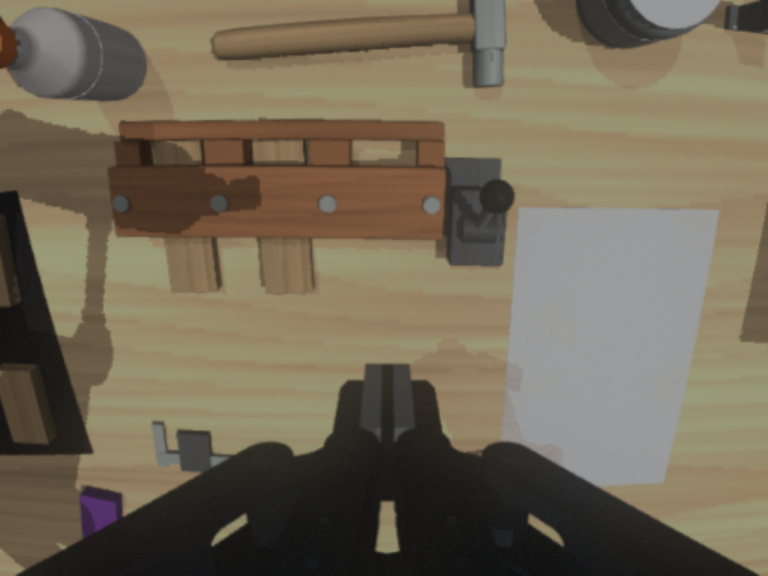

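View pics/c30.png

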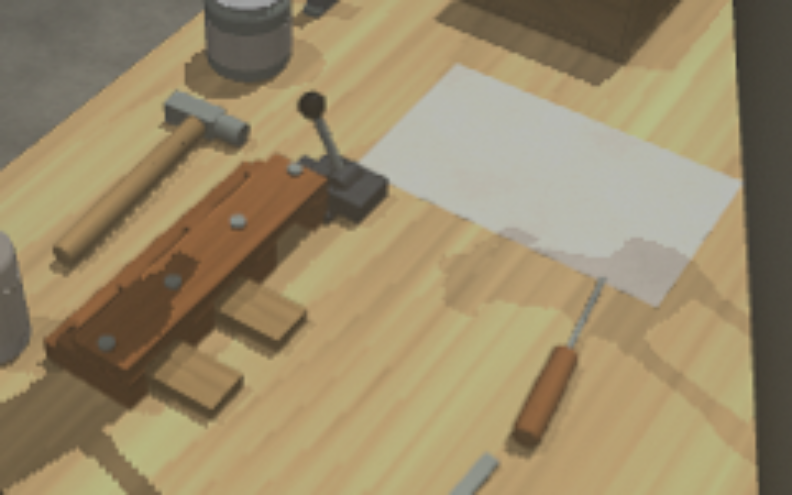

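```bash
python3 -c "
from h import *
print(manip.sign_off(), telemetry.get_state()['clock'])"
```

```text
the job is handed in; nothing more can be done
the job is handed in; nothing more can be done
```

The press is reloaded and the job is handed in, at about 61 s of the 210 s allowed.

**What I did**
- Swung the lever right forward to its stop.
- Drew the three offcuts out of the bays and laid them flat on the mat.
- Slid both slats fully home, one in bay 1 and one in bay 2. Only two slats were on the sheet, so bay 3 stays empty.
- Swung the lever right back over to clamp, after everything else was in place.

**Last checks**
- **Slats:** A closed-finger push of about 10 N on each slat's end moved neither one. The last wrist picture shows both running through to the back stop.
- **Lever:** It held its position at the end stop while the push rose to 17 N, and the last pictures show it right over.
- **Offcuts:** The pictures just before clamping show all three flat on the mat.
- **Bystanders:** I did not touch the tools or the glue bottle, and they look unmoved in the pictures. I also left the purple look-alikes alone.

**What disagreed**
- **Fingertips:** Their real ends sit about 25 mm above the reported TCP. Because of this, the first two lever pushes rode over the ball and the first grasp closed on nothing. I measured the offset by touching an offcut and corrected for it from then on. The hardest contact in those tries was about 13 N.
- **Press angle:** The fixed cameras and the wrist camera differed by about 1 degree (+0.4 and -0.6), which did not matter for the fit.
- **Moved slat:** One slat had shifted about 3 cm on the sheet before I reached it, so I measured it again before grasping.

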